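# Clear the imaging stage and fit the slide tray on its two pins

### The arm

A 6-joint arm with a two-finger parallel gripper is mounted at the origin on the work surface. World frame = base frame: x ahead of the robot, y to its left, z up, the work surface at z = 0. Lengths are in m, angles in rad, forces in N, time in s.
With the tool pointing down it reaches from about 0.275 to 0.825 m from the base axis. Payload 4.9 kg.
Tool frame: the origin (TCP) lies between the finger pads; the fingertips stand 19 mm ahead of it and the grasp point (between the pads) is the TCP (robot.tip_extent is the distance from the TCP to the fingertips, in m); z points along the fingers, y is the direction in which the jaws open and shut (so a half turn about z gives the same grasp; the last joint's range is limited). The gripper opens to 85 mm and grips with 20 to 120 N. Pads are 22 mm wide; open, the fingers measure 114 mm over their backs; the gripper's body (76 mm by 85 mm) begins 54 mm behind the grasp point. The pads swing forward as they close: fully open they stand 13 mm farther back than shut.
Start: joints at [1.031, 0.326, -0.193, 1.052, 0, 1.437], TCP at [0.217, 0.505, 0.25] pointing down, gripper open.
Joint ranges: [-2.65, 2.65], [-0.97, 1.79], [-1.3, 1.35], [-1.93, 2.1], [-1.47, 1.37], [-3.14, 3.14]. Speed limits (rad/s): [2.57, 2.57, 3.14, 3.14, 3.14, 3.14].

### API

Orientations are given as a unit quaternion [x, y, z, w].
In Python, from plant import robot, imaging, hand_in gives the robot as it stands.
- The arm moves only by the tool servo_tool, never from a script. Its argument "rows" is a list of rows, each a list of 5 numbers: the finger opening in m, from 0 to 0.0854, then the shift along the tool's x, y, z in m, then the turn about the tool's z in degrees. A call has 1 to 8 rows; each row is the pose to reach, as a shift and turn from the pose commanded when the call began, along the tool's axes at that moment; what a row does not reach only later rows make up. A row lasts 1/10 s, in which the tool goes at most 50 mm and 8.59 degrees, less where a joint would pass 70% of its speed; a pose out of reach is approached as far as the arm can. A call with a gripper value outside its range is refused whole. The fingers move at their own pace and stop on an object; the grip force is fixed at half the most. Time passes only in rows, so rows that repeat a pose let the fingers close. It gives the time, the measured TCP pose, the force and the opening at its end, in the units of the state.
- robot.sense(): the state, without advancing time (a new reading comes with each control period).
- imaging.read_camera(name): name is "scene" or "top" or "wrist"; returns a dict with "image" (400x640x3 uint8, red, green, blue), "K" (3x3 intrinsics, pixels), "R" (3x3) and "t" (3): a world point X has camera coordinates R X + t; the wrist camera has in their place "mount" (4x4, takes a point from camera to tool coordinates, whose origin is the TCP and whose axes are the flange's). Camera axes: x right, y down, z forward; pixel columns grow to the right and rows downward; lengths in m; the calibration is good to about 2 mm. The wrist camera is an equidistant fisheye: a pixel r from the principal point sees the ray r / f radians off the axis. A picture is of the moment at which its call begins: read the wrist's pose just before it. There is no depth.
- hand_in(): hands the job in, once; it reports no verdict.
The state is a dict: "time_s": time; "joint_positions": joint angles; "qd": joint speeds; "effort": joint torques, N m; "ee_pos": TCP position; "orientation": TCP orientation; "ft_force": force on the tool from outside, world axes, zero at the start; "torque": the same for the moment, N m; "grip_width": opening from 0.0 (shut) to 1.0 (fully open).
Only numpy, scipy, OpenCV 4.12 (cv2) and the standard library are available. Lean on these libraries where they do the work, as an engineer would, in place of code of your own. Each camera call takes 0.05 s, during which the arm holds its last target.

### The job

The microscope slide tray has to be fitted on the two pins of the imaging stage, but a specimen vial has been left standing on the stage and a lidded dish on the slide tray. First put the vial and the dish away, both standing flat on the floor of the steel instrument tray beside the vial already kept there; then fit the slide tray over both pins, either way round, so that it lies fully down and flat on the stage. Keep the vial and the dish upright, and leave the stored vial, the bottle, the metal block and the slide box where they are.

Things in the scene. Friction and masses are not known exactly. Their poses are not given: they have to be found in the camera images.
- stage: fixed imaging stage: cream plate 230 (x) by 130 (y) by 20 mm high with a flat black disc marked in its middle; two upright steel pins stand on its top on its x axis, 85 mm either side of the centre, 8 mm in diameter and 18 mm tall, the upper 8 mm tapering to 3 mm. Origin: centre of the underside, on the bench.
- stage_top (a point): centre of the stage's top face, midway between the pins, 20 mm above the bench; axes as the stage
- slide_tray: loose aluminium slide tray, 250 g: plate 200 (x) by 100 (y) by 6 mm with four glass slides set flush in it; a through hole of 11 mm on its x axis 85 mm either side of the centre; in the middle an upright grip rib 12 mm thick (x), 50 mm long (y), its top 40 mm above the underside. Origin: centre of the underside. It starts flat on the bench to the left or the right of the stage.
- dish: lidded white round dish, lid 56 mm in diameter (from 8 to 17 mm up), base 52 mm in diameter, 17 mm high in all, 50 g; starts on the slide tray close beside the rib. Origin: centre of the underside.
- vial: the vial to be cleared: closed upright vial 30 mm in diameter with a cap 32 mm in diameter (from 50 to 65 mm up), 65 mm high in all, 45 g, standing on the stage between the pins. Origin: centre of the underside.
- holder: fixed low steel instrument tray, 250 (x) by 140 (y) mm outside, walls 4 mm thick, rim 12 mm above the bench, inner floor 4 mm above the bench. Origin: centre of the underside. It stands on the other side of the stage from the slide tray.
- stored_vial: bystander: a vial just like the other, standing somewhere in the instrument tray. Origin: centre of the underside.
- bottle: bystander: white bottle 56 mm in diameter, 90 mm tall, beyond the stage, to the left or right. Origin: centre of the underside.
- dry_block: bystander: grey painted metal block 56 by 56 by 45 mm high with four dark wells on top, beyond the stage, on the other side from the bottle. Origin: centre of the underside.
- slide_box: bystander: closed slide box 46 (x) by 71 (y) by 33 mm high, between the stage and the robot. Origin: centre of the underside.
Things that resemble listed ones, but are neither listed nor needed, are in the scene too. What is shaped like the vial but brown or pink is not meant.

How it is judged:
On the way, in this order (a step that is already met when the one before it is completed fails the run):
1. the vial and the dish both stand flat and at rest on the floor of the instrument tray (x of vial in the frame of holder between -0.121 and 0.121 m and y of vial in the frame of holder between -0.066 and 0.066 m and z of vial in the frame of holder between 0.001 and 0.007 m and angle between each of vial, dish's own z axis and vertical below 0.06 rad and linear speed of each of vial, dish below 0.02 m/s and x of dish in the frame of holder between -0.121 and 0.121 m and y of dish in the frame of holder between -0.066 and 0.066 m and z of dish in the frame of holder between 0.001 and 0.007 m), for 0.2 s.
2. the slide tray lies over both pins, flat on the stage (horizontal distance between slide_tray and stage_top below 0.004 m and angle between the x axis of slide_tray and the x axis of stage, either way round below 0.05 rad and angle between slide_tray's own z axis and vertical below 0.02 rad and z of slide_tray in the frame of stage_top below 0.002 m and linear speed of slide_tray below 0.02 m/s), for 0.2 s.
At the end, for the whole second after the job is handed in: the slide tray is at rest over both pins, centred within 4 mm and 0.05 rad (either way round), within 2 mm of the stage top, tilt under 0.02 rad; vial and dish are at rest upright inside the instrument tray, within 3 mm of its floor, tilt under 0.06 rad (all of step 1 and all of step 2); the robot touches nothing.
It fails at once if the vial or the dish was tipped by more than 0.6 rad (angle between any of vial, dish's own z axis and vertical above 0.6 rad).
It fails at once if the stored vial, the bottle, the metal block or the slide box was moved more than 30 mm or tipped ((distance of stored_vial from where it was at the start of the episode above 0.03 m or angle between stored_vial's own z axis and vertical above 0.5 rad) or (distance of bottle from where it was at the start of the episode above 0.03 m or angle between bottle's own z axis and vertical above 0.5 rad) or (distance of dry_block from where it was at the start of the episode above 0.03 m or angle between dry_block's own z axis and vertical above 0.5 rad) or (distance of slide_box from where it was at the start of the episode above 0.03 m or angle between slide_box's own z axis and vertical above 0.5 rad)).
It also fails if it takes over 72 s, if anything falls off the work surface, if the arm or the gripper's body presses on something with over 40 N, if the wrist force passes 120 N, or if a joint passes its speed limit or range.

## Working session

There is one attempt and no reset: what is moved stays moved. The work goes in short steps, Python scripts to look and compute and a tool call to move; the robot and the scene stay as the last step left them, time stands still between calls to the robot, and variables do not carry over. Pictures are saved under pics/ and viewed, and the job is handed in when it is done.

Besides the shell and the picture viewer there is one more tool, called after "Call:" as name([rows], argument=value, ...), one row to a line, values as JSON. servo_tool: Moves the arm, as the interface text tells. Its arguments: {"type":"object","properties":{"rows":{"type":"array","items":{"type":"array","items":{"type":"number"}}}},"required":["rows"]}

```bash
ls; mkdir -p pics; python3 - <<'E'
from plant import robot, imaging
import cv2, numpy as np
print(robot.sense())
for n in ["scene","top","wrist"]:
    d=imaging.read_camera(n)
    cv2.imwrite(f"pics/{n}0.png",d["image"][:,:,::-1])
    print(n,{k:np.round(v,4).tolist() for k,v in d.items() if k!="image"})
E
```

```text
pics
{'time_s': 0.0, 'joint_positions': array([ 1.03079929e+00,  3.26980233e-01, -1.93610181e-01,  1.05200941e+00,
        2.37187511e-05,  1.43660571e+00]), 'qd': array([6.69038700e-04, 6.09324998e-04, 3.42884891e-04, 2.83500315e-03,
       7.69433963e-05, 7.63602225e-04]), 'effort': array([-1.02950988e-03, -4.43399727e+01,  2.62438756e+01,  1.54509104e-02,
       -1.44174655e-04, -1.52514144e-05]), 'ee_pos': array([0.21680175, 0.50484914, 0.24947204]), 'orientation': array([ 2.01513753e-01,  9.79485270e-01, -8.47075139e-04, -3.09441389e-04]), 'ft_force': array([-0.41313203, -0.12755485, -0.38921831]), 'torque': array([-0.03428127, -0.04263178, -0.00082132]), 'grip_width': 0.9985766948953297}
scene {'K': [[519.6206, 0.0, 312.5952], [0.0, 519.6206, 197.8631], [0.0, 0.0, 1.0]], 'R': [[-0.3894, 0.921, 0.014], [0.7788, 0.3374, -0.5288], [-0.4917, -0.195, -0.8486]], 't': [0.1993, -0.4377, 1.3744]}
top {'K': [[479.1226, 0.0, 318.547], [0.0, 479.1226, 197.3609], [0.0, 0.0, 1.0]], 'R': [[-0.0238, -0.9996, 0.0163], [-0.9827, 0.0204, -0.1842], [0.1838, -0.0204, -0.9827]], 't': [0.0042, 0.578, 1.2295]}
wrist {'K': [[309.7069, 0.0, 312.6648], [0.0, 309.7069, 202.4311], [0.0, 0.0, 1.0]], 'mount': [[0.001, -0.9463, -0.3234, 0.0829], [1.0, 0.0012, -0.0004, -0.0001], [0.0008, -0.3234, 0.9463, -0.1225], [0.0, 0.0, 0.0, 1.0]]}
```

View pics/scene0.png

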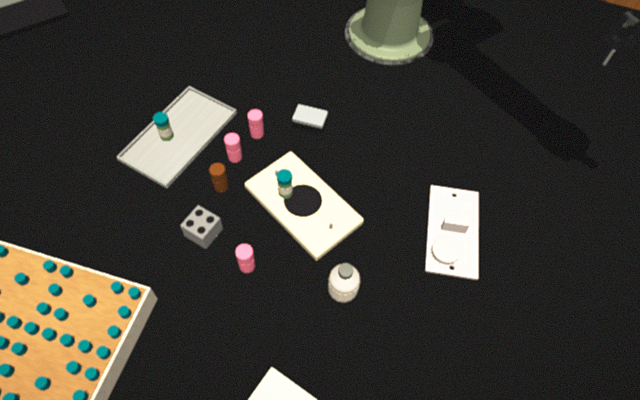

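View pics/top0.png

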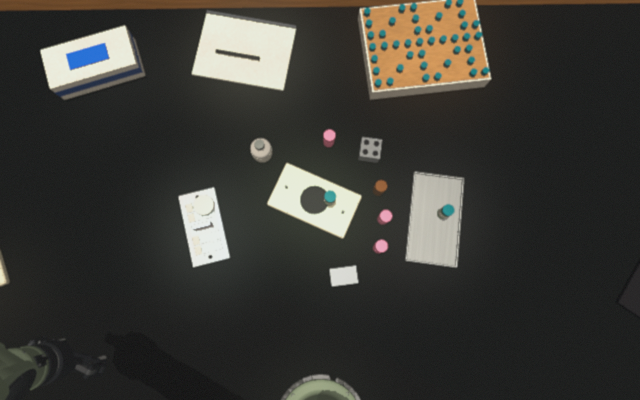

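View pics/wrist0.png

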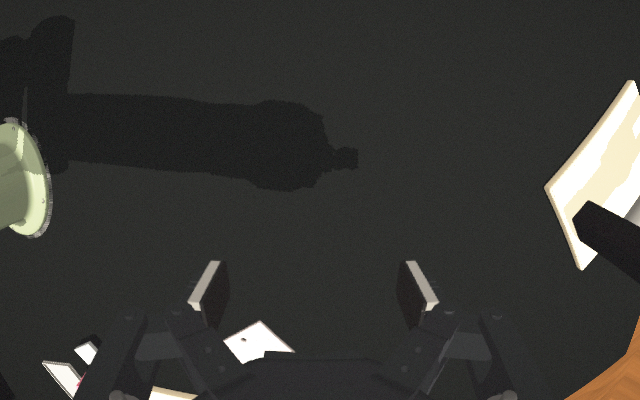

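The target vial has the teal cap and stands on the stage: scene (285,178), top (329,197). These could be taken for it:
- the stored vial, top (447,211)
- the pink vials, top (329,137), (385,216) and (381,246)
- the brown vial, top (381,186)
- the teal caps in the rack at the back

The dish is at top (204,204) on the slide tray. Next I'll check close crops.

```bash
cat > h.py <<'E'
import numpy as np, cv2
from plant import robot, imaging
def ray(d,uv):
    uv=np.atleast_2d(uv).astype(float)
    q=np.c_[uv,np.ones(len(uv))]@np.linalg.inv(d["K"]).T
    return -d["R"].T@d["t"], q@d["R"]
def onplane(d,uv,z):
    c,r=ray(d,uv); return c+r*((z-c[2])/r[:,2])[:,None]
def proj(d,X):
    X=np.atleast_2d(X); p=(X@d["R"].T+d["t"])@d["K"].T; return p[:,:2]/p[:,2:]
def rot(q):
    from scipy.spatial.transform import Rotation; return Rotation.from_quat(q)
def wray(d,s,uv):
    """wrist fisheye rays -> world origin, dirs"""
    uv=np.atleast_2d(uv).astype(float); K=d["K"]
    v=np.c_[(uv[:,0]-K[0,2])/K[0,0],(uv[:,1]-K[1,2])/K[1,1]]
    th=np.linalg.norm(v,axis=1); k=np.where(th>1e-9,np.sin(th)/np.maximum(th,1e-9),1)
    r=np.c_[v*k[:,None],np.cos(th)]
    M=d["mount"]; R=rot(s["orientation"]).as_matrix()
    return R@M[:3,3]+s["ee_pos"], r@M[:3,:3].T@R.T
def wplane(d,s,uv,z):
    c,r=wray(d,s,uv); return c+r*((z-c[2])/r[:,2])[:,None]
def wproj(d,s,X):
    M=d["mount"]; R=rot(s["orientation"]).as_matrix()
    T=(np.atleast_2d(X)-s["ee_pos"])@R
    C=(T-M[:3,3])@M[:3,:3]
    th=np.arctan2(np.linalg.norm(C[:,:2],axis=1),C[:,2]); n=np.linalg.norm(C[:,:2],axis=1)
    return C[:,:2]/n[:,None]*th[:,None]*d["K"][0,0]+d["K"][:2,2]
E
python3 - <<'E'
from h import *
a=cv2.imread("pics/top0.png"); b=cv2.imread("pics/scene0.png")
cv2.imwrite("pics/tc1.png",cv2.resize(a[155:275,170:370],None,fx=4,fy=4,interpolation=cv2.INTER_CUBIC))
cv2.imwrite("pics/tc2.png",cv2.resize(a[160:280,330:480],None,fx=4,fy=4,interpolation=cv2.INTER_CUBIC))
cv2.imwrite("pics/sc1.png",cv2.resize(b[140:290,230:490],None,fx=3,fy=3,interpolation=cv2.INTER_CUBIC))
E
```

```text
(no output)
```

View pics/tc1.png

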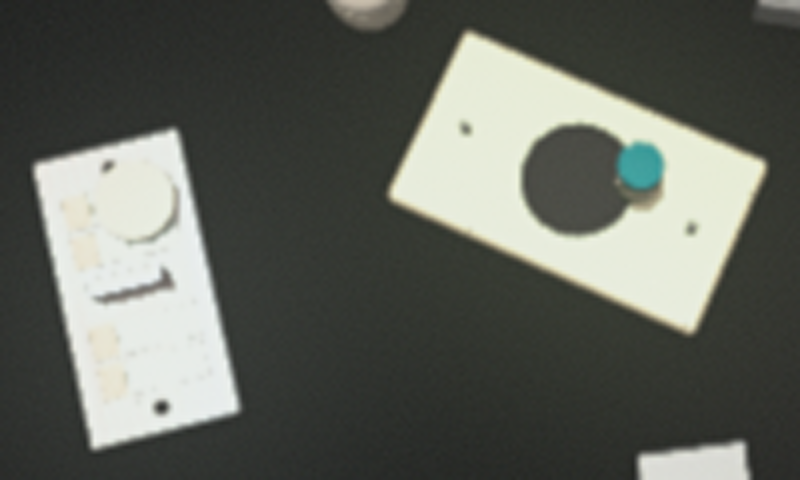

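View pics/tc2.png

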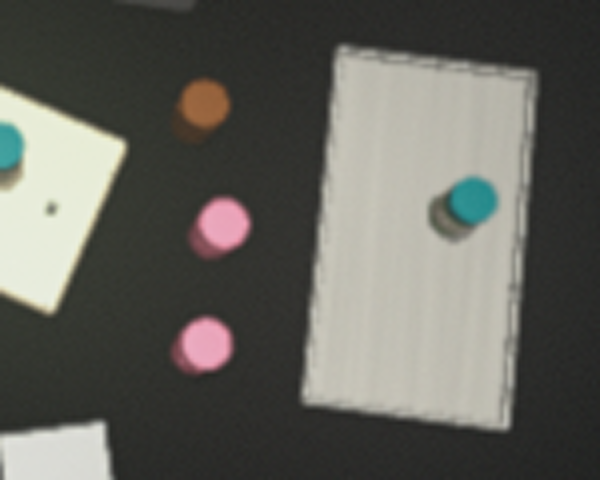

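View pics/sc1.png

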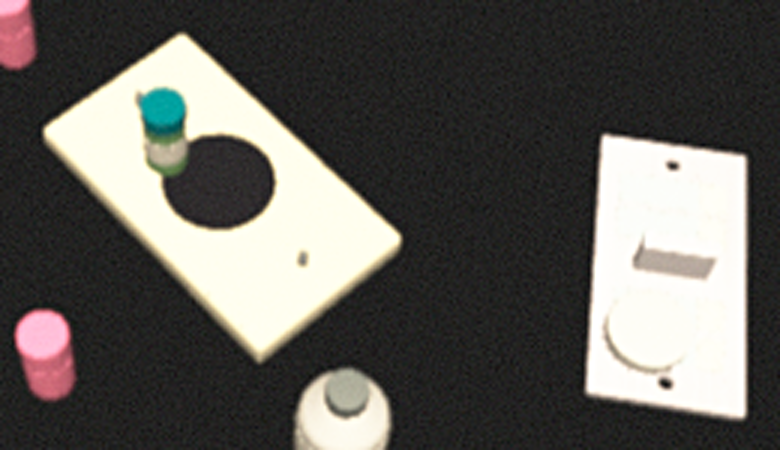

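The crops confirm the choice: the teal-capped vial stands on the stage at tc1 (640,170), between the pins at (466,128) and (691,229). The dish centre is at tc1 (138,200) and the rib runs through (135,285). The tray holes are at (108,166) and (161,407).

```bash
cat > meas.py <<'E'
from h import *
import sys
def comps(m,amin):
    cs,_=cv2.findContours(m.astype(np.uint8),cv2.RETR_EXTERNAL,cv2.CHAIN_APPROX_NONE)
    return [c for c in cs if cv2.contourArea(c)>amin]
for n in ["top","scene"]:
    d=imaging.read_camera(n); im=d["image"]; hsv=cv2.cvtColor(im,cv2.COLOR_RGB2HSV)
    H,S,V=[hsv[...,i].astype(int) for i in range(3)]
    print("==",n)
    teal=(H>80)&(H<100)&(S>110)&(V>60)
    for c in comps(teal,40):
        m=c[:,0].mean(0); (e,ax,an)=cv2.fitEllipse(c)
        if n=="top" and e[1]>110 or n=="scene" and e[1]<230:
            print("teal px",np.round(e,1),np.round(ax,1),"z.085",onplane(d,[e],.085 if n=="top" else .0775)[0].round(4),"z.069",onplane(d,[e],.069 if n=="top" else .0615)[0].round(4))
    bright=(V>110)&(S<130)
    for c in comps(bright,600):
        r=cv2.minAreaRect(c); b=cv2.boxPoints(r)
        if (n=="top" and r[0][1]<100): continue
        for z in (.0,.006,.012,.02):
            P=onplane(d,b,z); e=np.linalg.norm(P-np.roll(P,1,0),axis=1)
            print("bright px",np.round(r[0],1),"z",z,"ctr",P.mean(0).round(4)[:2],"edges",e.round(4)[:2],"ang",np.degrees(np.arctan2(*(P-np.roll(P,1,0))[:2,1::-1].T)).round(1))
E
python3 meas.py
python3 - <<'E'
from h import *
d=imaging.read_camera("top"); s=imaging.read_camera("scene")
o=lambda x,y,f,ox,oy:[(x+.5)/f-.5+ox,(y+.5)/f-.5+oy]
T=lambda x,y:o(x,y,4,170,155)
S=lambda x,y:o(x,y,3,230,140)
pp=lambda l,P:print(l,np.round(P,4).tolist())
pp("top hole",onplane(d,[T(108,166),T(161,407)],.003)); pp("sc hole",onplane(s,[S(665,383),S(673,165)],.003))
pp("top pins",onplane(d,[T(466,128),T(691,229)],.035)); pp("sc pins",onplane(s,[S(302,258),S(139,99)],.032))
pp("top dish",onplane(d,[T(138,200)],.023)); pp("sc dish",onplane(s,[S(645,329)],.019))
pp("top disc",onplane(d,[T(578,180)],.02))
E
```

```text
== top
teal px [447.5 209.8] [ 9.8 11.1] z.085 [ 0.532  -0.3439  0.085 ] z.069 [ 0.5345 -0.3486  0.069 ]
teal px [329.5 196.1] [ 9.9 10.3] z.085 [ 0.5748 -0.0368  0.085 ] z.069 [ 0.5778 -0.0375  0.069 ]
bright px [322.5 387. ] z 0.0 ctr [ 0.0865 -0.0082] edges [0.059  0.1907] ang [ -0.6 -91.5]
bright px [322.5 387. ] z 0.006 ctr [ 0.0877 -0.0081] edges [0.0588 0.1898] ang [ -0.6 -91.5]
bright px [322.5 387. ] z 0.012 ctr [ 0.0888 -0.008 ] edges [0.0585 0.1889] ang [ -0.6 -91.5]
bright px [322.5 387. ] z 0.02 ctr [ 0.0904 -0.0079] edges [0.0581 0.1878] ang [ -0.6 -91.5]
bright px [203.2 226.8] z 0.0 ctr [0.5137 0.3094] edges [0.207  0.1072] ang [ 13.8 -78.2]
bright px [203.2 226.8] z 0.006 ctr [0.5129 0.3081] edges [0.206  0.1067] ang [ 13.8 -78.2]
bright px [203.2 226.8] z 0.012 ctr [0.5122 0.3067] edges [0.2051 0.1062] ang [ 13.8 -78.2]
bright px [203.2 226.8] z 0.02 ctr [0.5111 0.305 ] edges [0.2038 0.1056] ang [ 13.8 -78.2]
bright px [435.1 219. ] z 0.0 ctr [ 0.5224 -0.3328] edges [0.1435 0.2564] ang [83.1 -8.9]
bright px [435.1 219. ] z 0.006 ctr [ 0.5216 -0.3312] edges [0.1428 0
[... 3431 characters left out ...]
.3  35.1] z 0.0 ctr [0.0059 0.0007] edges [0.2179 0.2354] ang [-156.4  119.6]
bright px [387.3  35.1] z 0.006 ctr [0.0129 0.0021] edges [0.2165 0.2339] ang [-156.4  119.6]
bright px [387.3  35.1] z 0.012 ctr [0.02   0.0036] edges [0.2151 0.2324] ang [-156.4  119.6]
bright px [387.3  35.1] z 0.02 ctr [0.0293 0.0056] edges [0.2133 0.2304] ang [-156.4  119.6]
top hole [[0.598, 0.3285, 0.003], [0.4307, 0.2889, 0.003]]
sc hole [[0.5955, 0.3295, 0.003], [0.4291, 0.2912, 0.003]]
top pins [[0.6131, 0.0786, 0.035], [0.5402, -0.0726, 0.035]]
sc pins [[0.6184, 0.0827, 0.032], [0.5458, -0.0696, 0.032]]
top dish [[0.5701, 0.3029, 0.023]]
sc dish [[0.5718, 0.3059, 0.019]]
top disc [[0.5782, 0.0029, 0.02]]
```

```bash
cat >> h.py <<'E'
def go(x,y,z,yaw):
    s=robot.sense(); R=rot(s["orientation"]).as_matrix()
    cur=np.degrees(np.arctan2(R[1,1],R[0,1]))
    dy=-(yaw-cur); dy=(dy+90)%180-90
    d=R.T@(np.array([x,y,z])-s["ee_pos"])
    print("t",round(s["time_s"],2),"at",s["ee_pos"].round(4),"yaw",cur.round(2),"tilt",np.degrees(np.arccos(-R[2,2])).round(2),"-> shift mm",(d*1000).round(1),"turn",round(dy,2),"F",s["ft_force"].round(1),"w",(s["grip_width"]*85.4).round(1),"j6",np.degrees(s["joint_positions"][5]).round(1))
E
python3 - <<'E'
from h import *
print(robot.tip_extent)
go(0.576,-0.036,0.15,-25.5)
d=imaging.read_camera("top")
for n,uv in dict(pink1=(385.5,216),pink2=(381,246),brown=(381,186)).items(): print(n,onplane(d,[uv],.065)[0].round(3))
E
```

```text
0.019Traceback (most recent call last):
  File "<stdin>", line 3, in <module>
  File "h.py", line 34, in go
    print("t",round(s["time_s"],2),"at",s["ee_pos"].round(4),"yaw",cur.round(2),"tilt",np.degrees(np.arccos(-R[2,2])).round(2),"-> shift mm",(d*1000).round(1),"turn",round(dy,2),"F",s["ft_force"].round(1),"w",(s["grip_width"]*85.4).round(1),"j6",np.degrees(s["joint_positions"][5]).round(1))
                                                                                                                                                                                                                 ^^^^^^^^^^^^^^^^^^^^^^^^^^^^
AttributeError: 'float' object has no attribute 'round'
```

```bash
sed -i 's/(s\["grip_width"\]\*85.4).round(1)/round(s["grip_width"]*85.4,1)/' h.py
python3 - <<'E'
from h import *
go(0.576,-0.036,0.15,-25.5)
d=imaging.read_camera("top")
for n,uv in dict(pink1=(385.5,216),pink2=(381,246),brown=(381,186)).items(): print(n,onplane(d,[uv],.065)[0].round(3))
E
```

```text
t 0.35 at [0.2171 0.5053 0.2501] yaw 66.75 tilt 0.02 -> shift mm [-543.5 -355.6  100.2] turn -87.75 F [ 0.3 -0.2  0. ] w 85.7 j6 82.3
pink1 [ 0.522 -0.184  0.065]
pink2 [ 0.443 -0.168  0.065]
brown [ 0.603 -0.176  0.065]
```

Call:
servo_tool([
  [0.085, -0.04, -0.026, 0, -8.5],
  [0.085, -0.08, -0.052, 0, -17],
  [0.085, -0.12, -0.078, 0, -25.5],
  [0.085, -0.16, -0.104, 0, -34],
  [0.085, -0.2, -0.13, 0, -42.5],
  [0.085, -0.24, -0.157, 0, -51],
  [0.085, -0.28, -0.183, 0, -59.5],
  [0.085, -0.32, -0.209, 0, -68],
])

```text
time_s: 1.2
ee_pos: [0.4115, 0.2134, 0.2505]
orientation: [-0.32, 0.948, 0.0, 0.0]
ft_force: [1.1, 0.3, 1.1]
grip_width: 0.999
```

```bash
python3 - <<'E'
from h import *
go(0.576,-0.036,0.15,154.5)
E
```

```text
t 1.2 at [0.4115 0.2134 0.2505] yaw 127.28 tilt 0.04 -> shift mm [  20.2 -298.1  100.5] turn -27.22 F [1.1 0.3 1.1] w 85.3 j6 -19.0
```

Call:
servo_tool([
  [0.085, 0, 0, 0, 0],
  [0.085, 0, 0, 0, 0],
  [0.085, 0, 0, 0, 0],
])

```text
time_s: 1.5
ee_pos: [0.4102, 0.2154, 0.2503]
orientation: [-0.317, 0.948, 0.0, -0.0]
ft_force: [-0.5, -0.2, 0.1]
grip_width: 0.999
```

```bash
python3 - <<'E'
from h import *
go(0.576,-0.036,0.16,154.5)
E
```

```text
t 1.5 at [0.4102 0.2154 0.2503] yaw 126.97 tilt 0.03 -> shift mm [  18.7 -300.6   90.1] turn -27.53 F [-0.5 -0.2  0.1] w 85.3 j6 -18.4
```

Call:
servo_tool([
  [0.085, 0.0027, -0.043, 0.013, -4],
  [0.085, 0.0054, -0.086, 0.026, -8],
  [0.085, 0.008, -0.129, 0.039, -12],
  [0.085, 0.0107, -0.172, 0.052, -16],
  [0.085, 0.0134, -0.215, 0.065, -20],
  [0.085, 0.016, -0.258, 0.078, -24],
  [0.085, 0.0187, -0.3006, 0.09, -27.5],
  [0.085, 0.0187, -0.3006, 0.09, -27.5],
])

```text
time_s: 2.3
ee_pos: [0.5785, -0.0388, 0.1584]
orientation: [-0.532, 0.846, -0.0, -0.0]
ft_force: [-0.6, 0.7, 0.1]
grip_width: 0.996
```

Call:
servo_tool([
  [0.085, 0, 0, 0, 0],
  [0.085, 0, 0, 0, 0],
])

```text
time_s: 2.5
ee_pos: [0.576, -0.0346, 0.1604]
orientation: [-0.534, 0.845, 0.0, -0.0]
ft_force: [0.4, 0.8, 0.5]
grip_width: 0.994
```

```bash
python3 - <<'E'
from h import *
go(0.576,-0.036,0.05,154.5)
s=robot.sense(); d=imaging.read_camera("wrist"); im=d["image"].copy()
for P in [(0.576,-0.036,0.085),(0.576,-0.036,0.07),(0.6145,0.0797,0.038),(0.5415,-0.0737,0.038),(0.578,0.003,0.02)]:
    p=wproj(d,s,P)[0]; print(p.round(0)); cv2.circle(im,tuple(int(v) for v in p),3,(255,0,0),1)
cv2.imwrite("pics/w1.png",im[:,:,::-1])
E
```

```text
t 2.5 at [ 0.576  -0.0346  0.1604] yaw 154.58 tilt 0.05 -> shift mm [  1.3  -0.7 110.4] turn 0.08 F [0.4 0.8 0.5] w 84.9 j6 -75.4
[312. 223.]
[312. 215.]
[327. 315.]
[331. 143.]
[328. 232.]
```

View pics/w1.png

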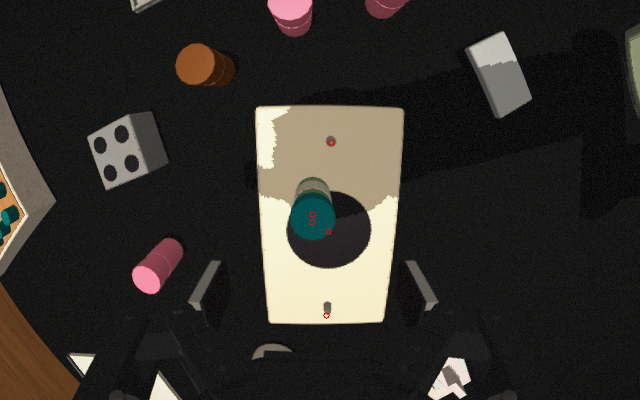

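```bash
python3 - <<'E'
from h import *
im=cv2.imread("pics/w1.png"); hsv=cv2.cvtColor(im,cv2.COLOR_BGR2HSV)
H,S,V=[hsv[...,i].astype(int) for i in range(3)]
m=((H>80)&(H<105)&(S>110)).astype(np.uint8); m[:,:200]=0
m=cv2.morphologyEx(m,cv2.MORPH_CLOSE,np.ones((7,7)))
c=max(cv2.findContours(m,0,1)[0],key=cv2.contourArea); e=cv2.fitEllipse(cv2.convexHull(c)); print(e)
s=robot.sense(); d=imaging.read_camera("wrist")
print(wplane(d,s,[e[0]],.085), wplane(d,s,[e[0]],.08),wplane(d,s,[[327,314],[331,143]],.038))
E
```

```text
((312.4371337890625, 216.24009704589844), (45.41502380371094, 47.959877014160156), 6.572575092315674)
[[ 0.57396047 -0.04001205  0.085     ]] [[ 0.57480127 -0.03824461  0.08      ]] [[ 0.61404632  0.07861268  0.038     ]
 [ 0.54183732 -0.07339092  0.038     ]]
```

Call:
servo_tool([
  [0.085, 0.004, 0, 0.03, 0],
  [0.085, 0.004, 0, 0.06, 0],
  [0.085, 0.004, 0, 0.085, 0],
  [0.085, 0.004, 0, 0.1, 0],
  [0.085, 0.004, 0, 0.11, 0],
  [0.085, 0.004, 0, 0.11, 0],
  [0.02, 0.004, 0, 0.11, 0],
  [0.02, 0.004, 0, 0.11, 0],
])

```text
time_s: 3.4
ee_pos: [0.5758, -0.04, 0.0515]
orientation: [-0.534, 0.846, -0.001, 0.001]
ft_force: [-0.1, -0.4, -0.3]
grip_width: 0.685
```

Call:
servo_tool([
  [0.02, 0, 0, 0, 0],
  [0.02, 0, 0, 0, 0],
  [0.02, 0, 0, 0, 0],
  [0.02, 0, 0, 0, 0],
])

```text
time_s: 3.8
ee_pos: [0.5755, -0.0402, 0.0512]
orientation: [-0.533, 0.846, -0.0, 0.001]
ft_force: [0.5, 0.9, 5.8]
grip_width: 0.336
```

Call:
servo_tool([
  [0.02, 0, 0, -0.02, 0],
  [0.02, 0, 0, -0.05, 0],
  [0.02, 0, 0, -0.08, 0],
  [0.02, 0, 0, -0.11, 0],
  [0.02, 0, 0, -0.13, 0],
  [0.02, 0, 0, -0.13, 0],
  [0.02, 0, 0, -0.13, 0],
])

```text
time_s: 4.5
ee_pos: [0.5748, -0.0402, 0.1801]
orientation: [-0.533, 0.846, -0.0, 0.0]
ft_force: [-0.2, -0.6, -1.0]
grip_width: 0.34
```

```bash
python3 - <<'E'
from h import *
go(0.530,-0.256,0.18,173)
for n in ["scene","wrist"]:
  d=imaging.read_camera(n); cv2.imwrite(f"pics/{n}2.png",d["image"][:,:,::-1])
E
```

```text
t 4.5 at [ 0.5748 -0.0402  0.1801] yaw 154.47 tilt 0.02 -> shift mm [ 2.141e+02 -5.260e+01  1.000e-01] turn -18.53 F [-0.2 -0.6 -1. ] w 29.0 j6 -75.8
```

View pics/scene2.png

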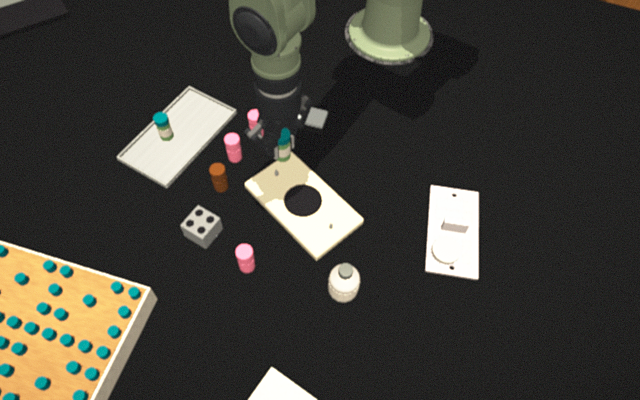

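The vial is lifted and upright in the jaws (scene (284,150)). Next is the move to the instrument tray.

Call:
servo_tool([
  [0.02, 0.035, -0.0085, 0, -3],
  [0.02, 0.07, -0.017, 0, -6],
  [0.02, 0.105, -0.0255, 0, -9],
  [0.02, 0.14, -0.034, 0, -12],
  [0.02, 0.175, -0.0425, 0, -15],
  [0.02, 0.2, -0.049, 0, -18],
  [0.02, 0.214, -0.0526, 0, -18.5],
  [0.02, 0.214, -0.0526, 0, -18.5],
])

```text
time_s: 5.4
ee_pos: [0.529, -0.2574, 0.1786]
orientation: [-0.661, 0.75, 0.001, -0.0]
ft_force: [-0.6, -0.1, -0.2]
grip_width: 0.334
```

Call:
servo_tool([
  [0.02, 0, 0, 0, 0],
  [0.02, 0, 0, 0, 0],
])

```text
time_s: 5.6
ee_pos: [0.5299, -0.2547, 0.1796]
orientation: [-0.663, 0.749, 0.001, -0.0]
ft_force: [-0.1, 1.1, -0.5]
grip_width: 0.337
```

```bash
python3 - <<'E'
from h import *
go(0.530,-0.256,0.036,173)
s=robot.sense(); d=imaging.read_camera("wrist"); im=d["image"].copy()
for P in [(0.530,-0.256,0.004)]:
    p=wproj(d,s,P)[0]; cv2.circle(im,tuple(int(v) for v in p),3,(255,0,0),1)
cv2.imwrite("pics/w3.png",im[:,:,::-1])
E
```

```text
t 5.6 at [ 0.5299 -0.2547  0.1796] yaw 173.03 tilt 0.09 -> shift mm [  1.5  -0.4 143.6] turn 0.03 F [-0.1  1.1 -0.5] w 28.8 j6 -115.9
```

View pics/w3.png

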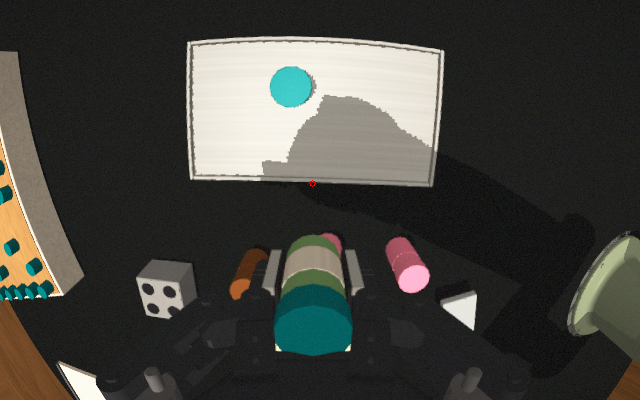

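The tray's long side runs along world x; I had swapped its axes. I'll recompute it from this wrist view, where its corners are at (188,42), (443,52), (432,186) and (191,180).

```bash
python3 - <<'E'
from h import *
s=robot.sense(); d=imaging.read_camera("wrist")
P=wplane(d,s,[(188,42),(443,52),(432,186),(191,180)],.012); print(P.round(4)); print(P.mean(0), np.linalg.norm(P-np.roll(P,1,0),axis=1))
a=P[0]+P[3]-P[1]-P[2]; print(np.degrees(np.arctan2(a[1],a[0])))
print("stored",wplane(d,s,[(291,87)],.069))
th=np.radians(-7.5); c=np.array([.521,-.330]); e=np.array([np.cos(th),np.sin(th)]); f=np.array([-e[1],e[0]])
t=c+.07*e+.03*f; print(t); go(t[0],t[1],.18,172.5)
print("dish spot",c-.075*e)
E
```

```text
[[ 0.6315 -0.4156  0.012 ]
 [ 0.3884 -0.3767  0.012 ]
 [ 0.4086 -0.2421  0.012 ]
 [ 0.6523 -0.2781  0.012 ]]
[ 0.52021083 -0.32811885  0.012     ] [0.1389874  0.24621048 0.1360451  0.24639873]
-8.745322666429178
stored [[ 0.5348363  -0.34977591  0.069     ]]
[ 0.59431693 -0.30939349]
t 5.7 at [ 0.5302 -0.2547  0.18  ] yaw 173.05 tilt 0.04 -> shift mm [ 46.5 -70.2  -0. ] turn 0.55 F [ 1.3 -0.5 -1. ] w 28.4 j6 -115.9
dish spot [ 0.44664164 -0.32021054]
```

Call:
servo_tool([
  [0.02, 0.016, -0.024, 0, 0],
  [0.02, 0.032, -0.048, 0, 1],
  [0.02, 0.0465, -0.07, 0, 1],
  [0.02, 0.0465, -0.07, 0, 1],
  [0.02, 0.0465, -0.07, 0.03, 1],
  [0.02, 0.0465, -0.07, 0.06, 1],
  [0.02, 0.0465, -0.07, 0.09, 1],
  [0.02, 0.0465, -0.07, 0.115, 1],
])

```text
time_s: 6.5
ee_pos: [0.5931, -0.3089, 0.0637]
orientation: [-0.656, 0.754, 0.001, -0.0]
ft_force: [-0.3, 0.5, -0.4]
grip_width: 0.338
```

Call:
servo_tool([
  [0.02, 0, 0, 0.01, 0],
  [0.02, 0, 0, 0.01, 0],
  [0.02, 0, 0, 0.01, 0],
])

```text
time_s: 6.8
ee_pos: [0.5945, -0.3106, 0.0565]
orientation: [-0.656, 0.755, -0.001, 0.0]
ft_force: [0.7, 0.4, 0.6]
grip_width: 0.337
```

```bash
python3 - <<'E'
from h import *
go(.5943,-.3094,.0358,172.5)
d=imaging.read_camera("top"); cv2.imwrite("pics/t4.png",cv2.resize(d["image"][150:300,330:530,::-1],None,fx=4,fy=4))
E
```

```text
t 6.8 at [ 0.5945 -0.3106  0.0565] yaw 172.0 tilt 0.07 -> shift mm [-1.1  0.4 20.7] turn -0.5 F [0.7 0.4 0.6] w 28.8 j6 -115.9
```

View pics/t4.png

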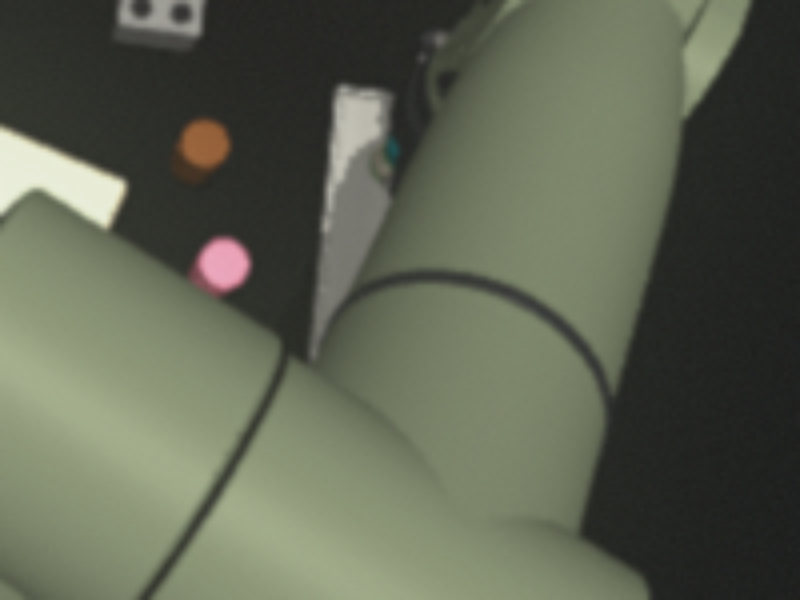

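Call:
servo_tool([
  [0.02, 0, 0, 0.008, 0],
  [0.02, 0, 0, 0.014, 0],
  [0.02, 0, 0, 0.018, 0],
  [0.02, 0, 0, 0.0205, 0],
  [0.02, 0, 0, 0.021, 0],
  [0.02, 0, 0, 0.021, 0],
])

```text
time_s: 7.45
ee_pos: [0.5936, -0.3104, 0.0352]
orientation: [-0.656, 0.755, 0.0, -0.0]
ft_force: [-3.3, 2.4, 7.7]
grip_width: 0.333
```

Call:
servo_tool([
  [0.05, 0, 0, 0, 0],
  [0.05, 0, 0, 0, 0],
  [0.05, 0, 0, 0, 0],
  [0.05, 0, 0, 0, 0],
  [0.05, 0, 0, 0, 0],
])

```text
time_s: 7.95
ee_pos: [0.5939, -0.3106, 0.0342]
orientation: [-0.656, 0.755, 0.0, -0.0]
ft_force: [-0.2, 0.2, 0.2]
grip_width: 0.586
```

Call:
servo_tool([
  [0.05, 0, 0, -0.02, 0],
  [0.05, 0, 0, -0.05, 0],
  [0.05, 0, 0, -0.09, 0],
  [0.05, 0, 0, -0.13, 0],
  [0.05, 0, 0, -0.16, 0],
  [0.06, 0, 0, -0.16, 0],
  [0.085, 0, 0, -0.16, 0],
  [0.085, 0, 0, -0.16, 0],
])

```text
time_s: 8.75
ee_pos: [0.5932, -0.3101, 0.1929]
orientation: [-0.656, 0.755, 0.001, -0.0]
ft_force: [0.2, 0.2, -0.1]
grip_width: 0.989
```

```bash
python3 - <<'E'
from h import *
go(.571,.304,.16,103.3)
s=robot.sense();d=imaging.read_camera("wrist"); cv2.imwrite("pics/w5.png",d["image"][:,:,::-1])
E
```

```text
t 8.75 at [ 0.5932 -0.3101  0.1929] yaw 171.97 tilt 0.13 -> shift mm [-605.   107.7   33.7] turn 68.67 F [ 0.2  0.2 -0.1] w 84.5 j6 -115.9
```

View pics/w5.png

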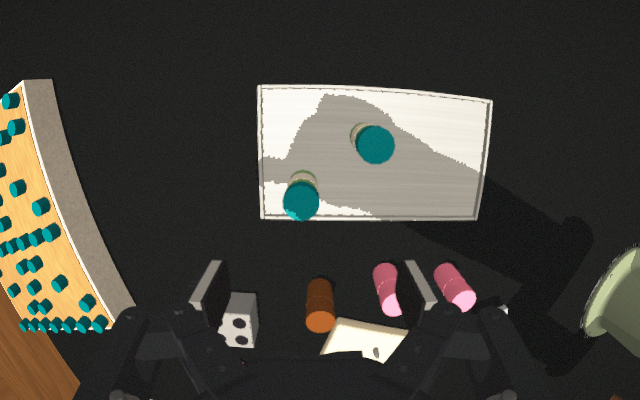

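The vial stands upright in the instrument tray (303,197), clear of the walls and of the stored vial (375,143). Next is the dish.

Call:
servo_tool([
  [0.085, -0.042, 0.0075, 0, 5],
  [0.085, -0.084, 0.015, 0, 10],
  [0.085, -0.126, 0.0225, 0, 15],
  [0.085, -0.168, 0.03, 0, 21],
  [0.085, -0.21, 0.0375, 0, 26],
  [0.085, -0.252, 0.045, 0, 31],
  [0.085, -0.294, 0.0525, 0, 36],
  [0.085, -0.336, 0.06, 0, 41],
])

```text
time_s: 9.6
ee_pos: [0.5803, 0.0322, 0.1929]
orientation: [-0.348, 0.937, 0.001, -0.001]
ft_force: [0.3, -0.2, -0.4]
grip_width: 0.993
```

Call:
servo_tool([
  [0.085, 0, 0, 0, 0],
  [0.085, 0, 0, 0, 0],
])

```text
time_s: 9.8
ee_pos: [0.5806, 0.0314, 0.1931]
orientation: [-0.351, 0.936, 0.0, -0.001]
ft_force: [0.1, -0.2, 0.6]
grip_width: 0.997
```

```bash
python3 - <<'E'
from h import *
go(.571,.304,.18,103.3)
E
```

```text
t 9.8 at [0.5806 0.0314 0.1931] yaw 131.14 tilt 0.12 -> shift mm [-172.1  211.6   13.1] turn 27.84 F [ 0.1 -0.2  0.6] w 85.2 j6 -45.3
```

Call:
servo_tool([
  [0.085, -0.0265, 0.0325, 0.002, 4.3],
  [0.085, -0.053, 0.065, 0.004, 8.6],
  [0.085, -0.0795, 0.0975, 0.006, 12.9],
  [0.085, -0.106, 0.13, 0.008, 17.2],
  [0.085, -0.1325, 0.1625, 0.01, 21.5],
  [0.085, -0.159, 0.195, 0.012, 25.8],
  [0.085, -0.172, 0.2116, 0.013, 27.8],
  [0.085, -0.172, 0.2116, 0.013, 27.8],
])

```text
time_s: 10.6
ee_pos: [0.5724, 0.3043, 0.18]
orientation: [-0.116, 0.993, -0.0, -0.001]
ft_force: [-0.4, -0.8, -0.2]
grip_width: 0.997
```

Call:
servo_tool([
  [0.085, 0, 0, 0, 0],
  [0.085, 0, 0, 0, 0],
])

```text
time_s: 10.8
ee_pos: [0.5729, 0.301, 0.1809]
orientation: [-0.114, 0.994, -0.0, -0.0]
ft_force: [-0.3, -0.3, 0.5]
grip_width: 0.989
```

```bash
python3 - <<'E'
from h import *
go(.571,.304,.03,103.3)
s=robot.sense();d=imaging.read_camera("wrist"); im=d["image"].copy()
for P in [(.571,.304,.023),(0.5968,.329,.006),(.430,.290,.006)]:
    p=wproj(d,s,P)[0]; print(p.round(1)); cv2.circle(im,tuple(int(v) for v in p),2,(255,0,0),1)
cv2.imwrite("pics/w6.png",im[:,:,::-1])
E
```

```text
t 10.8 at [0.5729 0.301  0.1809] yaw 103.06 tilt 0.07 -> shift mm [  1.1   3.4 150.9] turn -0.24 F [-0.3 -0.3  0.5] w 84.4 j6 8.1
[316.7 188.7]
[334.4 212.9]
[336.4  40.8]
```

View pics/w6.png

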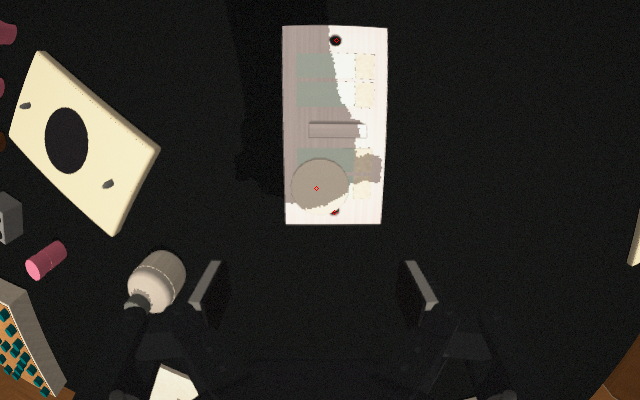

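```bash
python3 - <<'E'
from h import *
s=robot.sense();d=imaging.read_camera("wrist")
print(wplane(d,s,[(320.5,184.5)],.023), wplane(d,s,[(336,41),(334,211)],.004))
P=wplane(d,s,[(320.5,184.5)],.023)[0]
go(P[0],P[1],.03,103.3)
im=cv2.imread("pics/w6.png"); cv2.imwrite("pics/w6c.png",cv2.resize(im[100:240,260:400],None,fx=4,fy=4,interpolation=cv2.INTER_CUBIC))
E
```

```text
[[0.56640635 0.30664035 0.023     ]] [[0.43002143 0.28990438 0.004     ]
 [0.59583299 0.32855015 0.004     ]]
t 10.9 at [0.5731 0.3013 0.1813] yaw 103.05 tilt 0.02 -> shift mm [  5.2   6.8 151.3] turn -0.25 F [ 0.3  0.3 -0.3] w 84.9 j6 8.2
```

View pics/w6c.png

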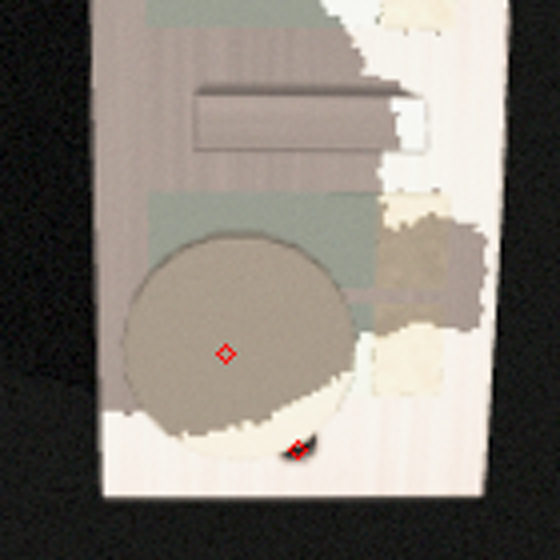

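Call:
servo_tool([
  [0.085, 0.002, 0.003, 0.035, 0],
  [0.085, 0.004, 0.0065, 0.07, 0],
  [0.085, 0.004, 0.0065, 0.105, 0],
  [0.085, 0.004, 0.0065, 0.13, 0],
  [0.085, 0.004, 0.0065, 0.145, 0],
  [0.085, 0.004, 0.0065, 0.152, 0],
  [0.085, 0.004, 0.0065, 0.152, 0],
  [0.085, 0.004, 0.0065, 0.152, 0],
])

```text
time_s: 11.7
ee_pos: [0.5683, 0.3086, 0.0306]
orientation: [-0.115, 0.993, 0.0, 0.001]
ft_force: [0.0, 1.5, -0.2]
grip_width: 0.998
```

```bash
python3 - <<'E'
from h import *
go(.568,.307,.029,103.3)
d=imaging.read_camera("scene"); cv2.imwrite("pics/s7.png",cv2.resize(d["image"][120:300,370:570,::-1],None,fx=3,fy=3,interpolation=cv2.INTER_CUBIC))
E
```

```text
t 11.7 at [0.5683 0.3086 0.0306] yaw 103.15 tilt 0.12 -> shift mm [ 0.6 -1.5  1.6] turn -0.15 F [ 0.   1.5 -0.2] w 85.2 j6 8.8
```

View pics/s7.png

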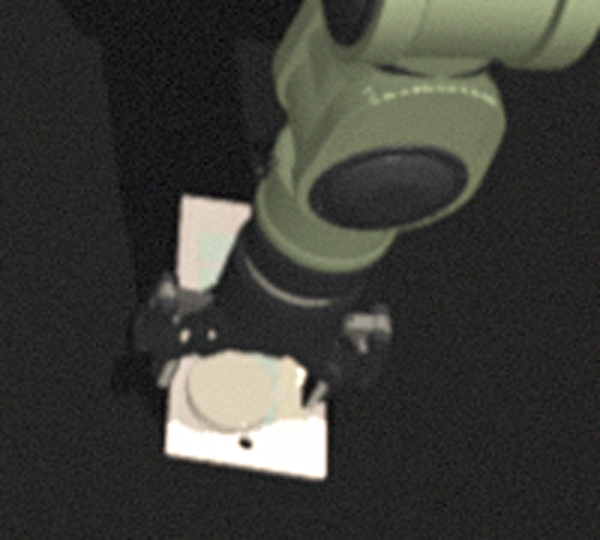

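Call:
servo_tool([
  [0.045, 0, 0, 0, 0],
  [0.045, 0, 0, 0, 0],
  [0.045, 0, 0, 0, 0],
  [0.045, 0, 0, 0, 0],
  [0.045, 0, 0, 0, 0],
  [0.045, 0, 0, 0, 0],
])

```text
time_s: 12.35
ee_pos: [0.568, 0.3088, 0.0309]
orientation: [-0.115, 0.993, 0.0, 0.001]
ft_force: [-0.4, -0.1, 6.3]
grip_width: 0.623
```

Call:
servo_tool([
  [0.045, 0, 0, -0.006, 0],
  [0.045, 0, 0, -0.02, 0],
  [0.045, 0, 0, -0.045, 0],
  [0.045, 0, 0, -0.075, 0],
  [0.045, 0, 0, -0.105, 0],
  [0.045, 0, 0, -0.135, 0],
  [0.045, 0, 0, -0.14, 0],
  [0.045, 0, 0, -0.14, 0],
])

```text
time_s: 13.15
ee_pos: [0.568, 0.3088, 0.1711]
orientation: [-0.115, 0.993, 0.0, 0.002]
ft_force: [-0.2, 0.1, -0.7]
grip_width: 0.622
```

```bash
python3 - <<'E'
from h import *
go(.446,-.320,.17,82.5)
d=imaging.read_camera("wrist"); cv2.imwrite("pics/w8.png",d["image"][:,:,::-1])
d=imaging.read_camera("scene"); cv2.imwrite("pics/s8.png",d["image"][:,:,::-1])
E
```

```text
t 13.15 at [0.568  0.3088 0.1711] yaw 103.17 tilt 0.18 -> shift mm [ 262.1 -584.5   -0. ] turn 20.67 F [-0.2  0.1 -0.7] w 53.1 j6 8.8
```

View pics/w8.png

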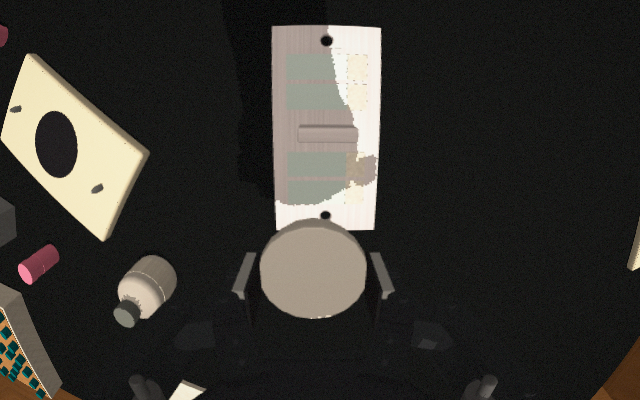

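View pics/s8.png

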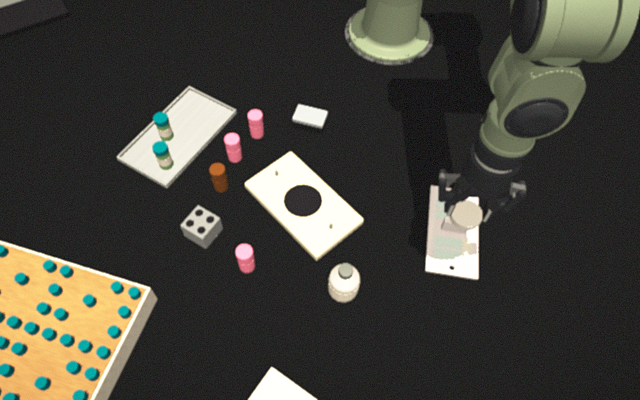

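Dish held level, with the slide tray still in place. Carrying it over.

Call:
servo_tool([
  [0.045, 0.014, -0.031, 0, 1],
  [0.045, 0.031, -0.07, 0, 3],
  [0.045, 0.05, -0.111, 0, 4],
  [0.045, 0.069, -0.152, 0, 6],
  [0.045, 0.087, -0.193, 0, 7.5],
  [0.045, 0.105, -0.234, 0, 9],
  [0.045, 0.123, -0.275, 0, 10.5],
  [0.045, 0.138, -0.307, 0, 12],
])

```text
time_s: 14.05
ee_pos: [0.5009, -0.0239, 0.1677]
orientation: [-0.009, 1.0, 0.0, -0.002]
ft_force: [0.9, 0.3, -0.7]
grip_width: 0.622
```

Call:
servo_tool([
  [0.045, 0, 0, 0, 0],
  [0.045, 0, 0, 0, 0],
])

```text
time_s: 14.25
ee_pos: [0.5018, -0.0223, 0.1681]
orientation: [-0.009, 1.0, 0.001, -0.001]
ft_force: [-0.1, -0.6, -0.3]
grip_width: 0.619
```

```bash
python3 - <<'E'
from h import *
go(.446,-.320,.17,82.5)
E
```

```text
t 14.25 at [ 0.5018 -0.0223  0.1681] yaw 91.07 tilt 0.15 -> shift mm [  61.3 -296.6   -2.1] turn 8.57 F [-0.1 -0.6 -0.3] w 52.9 j6 -12.1
```

Call:
servo_tool([
  [0.045, 0.007, -0.035, 0, 1],
  [0.045, 0.015, -0.075, 0, 2],
  [0.045, 0.024, -0.116, 0, 3],
  [0.045, 0.033, -0.157, 0, 4.5],
  [0.045, 0.041, -0.198, 0, 6],
  [0.045, 0.05, -0.239, 0, 7],
  [0.045, 0.057, -0.275, 0, 8],
  [0.045, 0.061, -0.2966, 0, 8.6],
])

```text
time_s: 15.05
ee_pos: [0.4481, -0.3209, 0.1685]
orientation: [0.065, 0.998, 0.0, -0.0]
ft_force: [-0.5, -0.2, -0.2]
grip_width: 0.619
```

Call:
servo_tool([
  [0.045, 0, 0, 0, 0],
  [0.045, 0, 0, 0, 0],
])

```text
time_s: 15.25
ee_pos: [0.4481, -0.3183, 0.1684]
orientation: [0.064, 0.998, 0.001, -0.001]
ft_force: [-0.0, 0.4, -0.9]
grip_width: 0.619
```

```bash
python3 - <<'E'
from h import *
go(.446,-.320,.0295,82.5)
d=imaging.read_camera("wrist"); cv2.imwrite("pics/w9.png",d["image"][:,:,::-1])
E
```

```text
t 15.25 at [ 0.4481 -0.3183  0.1684] yaw 82.65 tilt 0.13 -> shift mm [  1.7  -2.2 138.9] turn 0.15 F [-0.   0.4 -0.9] w 52.9 j6 -35.8
```

View pics/w9.png

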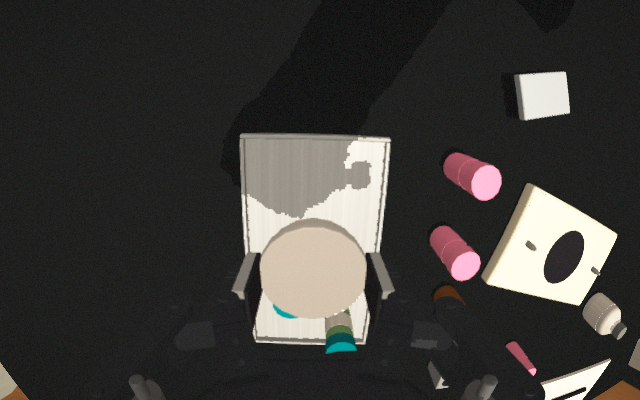

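Call:
servo_tool([
  [0.045, 0.002, -0.002, 0.03, 0],
  [0.045, 0.002, -0.002, 0.06, 0],
  [0.045, 0.002, -0.002, 0.09, 0],
  [0.045, 0.002, -0.002, 0.11, 0],
  [0.045, 0.002, -0.002, 0.122, 0],
  [0.045, 0.002, -0.002, 0.13, 0],
  [0.045, 0.002, -0.002, 0.13, 0],
  [0.045, 0.002, -0.002, 0.13, 0],
])

```text
time_s: 16.1
ee_pos: [0.4462, -0.3215, 0.04]
orientation: [0.064, 0.998, -0.0, 0.0]
ft_force: [-0.0, -0.7, -0.0]
grip_width: 0.622
```

Call:
servo_tool([
  [0.045, 0, 0, 0.003, 0],
  [0.045, 0, 0, 0.006, 0],
  [0.045, 0, 0, 0.0085, 0],
  [0.045, 0, 0, 0.0095, 0],
  [0.045, 0, 0, 0.0095, 0],
  [0.045, 0, 0, 0.0095, 0],
])

```text
time_s: 16.7
ee_pos: [0.4456, -0.3215, 0.0298]
orientation: [0.065, 0.998, 0.0, -0.0]
ft_force: [-0.2, 0.6, -1.0]
grip_width: 0.623
```

```bash
python3 - <<'E'
from h import *
go(.446,-.320,.0295,82.5)
E
```

```text
t 16.7 at [ 0.4456 -0.3215  0.0298] yaw 82.57 tilt 0.0 -> shift mm [-0.3  1.5  0.3] turn 0.07 F [-0.2  0.6 -1. ] w 53.2 j6 -36.1
```

Call:
servo_tool([
  [0.045, 0, 0, 0.001, 0],
  [0.045, 0, 0, 0.0015, 0],
  [0.045, 0, 0, 0.0015, 0],
  [0.07, 0, 0, 0.0015, 0],
  [0.07, 0, 0, 0.0015, 0],
  [0.07, 0, 0, 0.0015, 0],
  [0.07, 0, 0, 0.0015, 0],
  [0.07, 0, 0, 0.0015, 0],
])

```text
time_s: 17.5
ee_pos: [0.4455, -0.3214, 0.0282]
orientation: [0.065, 0.998, 0.0, -0.0]
ft_force: [-0.3, 0.3, -0.3]
grip_width: 0.821
```

Call:
servo_tool([
  [0.07, 0, 0, -0.01, 0],
  [0.07, 0, 0, -0.03, 0],
  [0.07, 0, 0, -0.06, 0],
  [0.07, 0, 0, -0.1, 0],
  [0.07, 0, 0, -0.14, 0],
  [0.07, 0, 0, -0.16, 0],
  [0.07, 0, 0, -0.16, 0],
  [0.07, 0, 0, -0.16, 0],
])

```text
time_s: 18.3
ee_pos: [0.4456, -0.3215, 0.1888]
orientation: [0.065, 0.998, -0.0, 0.0]
ft_force: [0.3, 1.2, -0.8]
grip_width: 0.817
```

```bash
python3 - <<'E'
from h import *
go(.513,.309,.17,13.3)
d=imaging.read_camera("wrist"); cv2.imwrite("pics/w10.png",d["image"][:,:,::-1])
d=imaging.read_camera("scene"); cv2.imwrite("pics/s10.png",cv2.resize(d["image"][70:270,90:390,::-1],None,fx=2.5,fy=2.5))
E
```

```text
t 18.3 at [ 0.4456 -0.3215  0.1888] yaw 82.57 tilt 0.06 -> shift mm [ 14.7 633.9  18.4] turn 69.27 F [ 0.3  1.2 -0.8] w 69.8 j6 -36.1
```

View pics/w10.png

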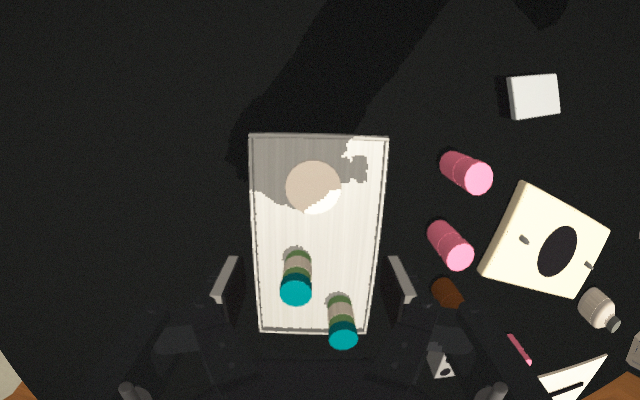

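View pics/s10.png

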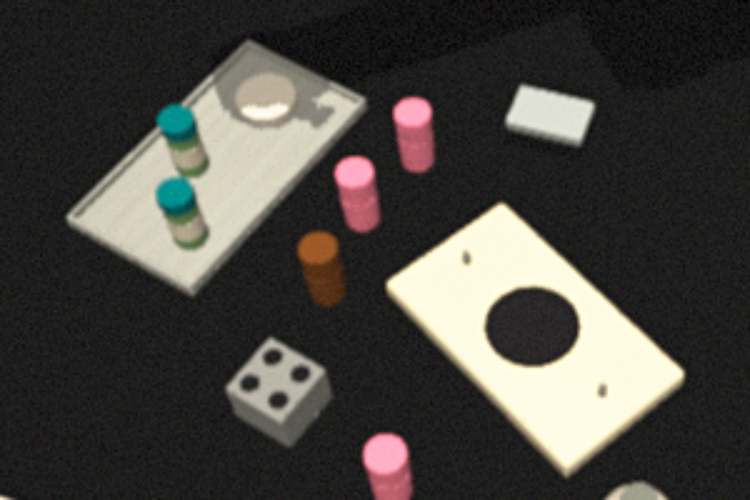

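The dish lies flat in the instrument tray (313,187) and both vials stand upright. I'll stop over the stage with the yaw I'll use to fit the tray, and measure the pins.

```bash
python3 - <<'E'
from h import *
go(.578,.003,.17,64.6)
E
```

```text
t 18.4 at [ 0.4449 -0.3207  0.1872] yaw 82.57 tilt 0.13 -> shift mm [-90.2 338.2  17.4] turn 17.97 F [-0.8 -0.1 -0.1] w 70.2 j6 -36.1
```

Call:
servo_tool([
  [0.07, -0.011, 0.042, 0, 2.2],
  [0.07, -0.022, 0.084, 0, 4.5],
  [0.07, -0.034, 0.127, 0, 6.7],
  [0.07, -0.045, 0.17, 0, 9],
  [0.07, -0.056, 0.211, 0.004, 11],
  [0.07, -0.067, 0.253, 0.008, 13.5],
  [0.07, -0.079, 0.296, 0.013, 16],
  [0.07, -0.09, 0.338, 0.017, 18],
])

```text
time_s: 19.2
ee_pos: [0.578, 0.004, 0.1694]
orientation: [0.221, 0.975, -0.0, -0.001]
ft_force: [0.2, -1.3, -0.4]
grip_width: 0.82
```

Call:
servo_tool([
  [0.07, 0, 0, 0, 0],
  [0.07, 0, 0, 0, 0],
  [0.07, 0, 0, 0, 0],
])

```text
time_s: 19.5
ee_pos: [0.5776, 0.0014, 0.1703]
orientation: [0.22, 0.975, -0.0, -0.001]
ft_force: [-0.0, -1.6, 0.8]
grip_width: 0.822
```

```bash
python3 - <<'E'
from h import *
go(.578,.003,.17,64.6)
s=robot.sense(); d=imaging.read_camera("wrist"); cv2.imwrite("pics/w11.png",d["image"][:,:,::-1])
P=wproj(d,s,[(0.6140,0.0786,.038),(0.5418,-0.0734,.038)]); print(P)
o=[]
for p in P:
    x,y=[int(v) for v in p]; c=d["image"][max(y-30,0):y+30,x-30:x+30,::-1]; o.append(cv2.resize(c,(400,400),interpolation=cv2.INTER_CUBIC)); print(x-30,y-30)
cv2.imwrite("pics/w11c.png",np.hstack(o))
E
```

```text
t 19.5 at [0.5776 0.0014 0.1703] yaw 64.54 tilt 0.12 -> shift mm [0.3 1.6 0.3] turn -0.06 F [-0.  -1.6  0.8] w 70.2 j6 18.3
[[408.50031652 198.04100982]
 [220.06687521 197.91856904]]
378 168
190 167
```

View pics/w11.png

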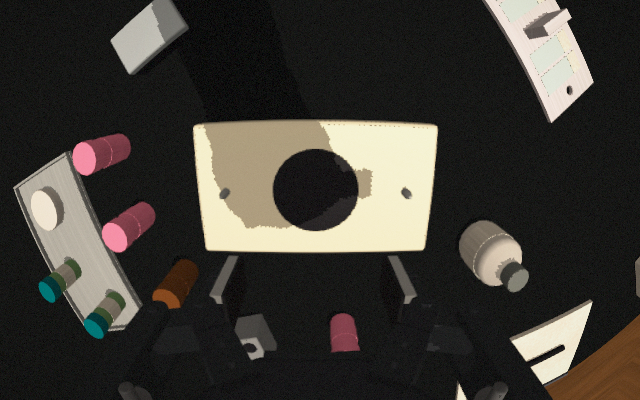

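View pics/w11c.png

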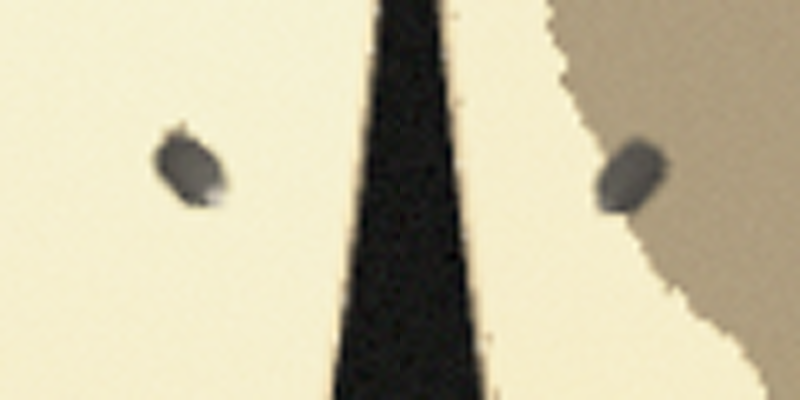

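```bash
python3 - <<'E'
from h import *
s=robot.sense(); d=imaging.read_camera("wrist")
f=lambda x,y,ox,oy:(ox+(x+.5)/6.667-.5, oy+(y+.5)/6.667-.5)
tip=wplane(d,s,[f(216,198,378,168),f(208,207,190,167)],.037)
base=wplane(d,s,[f(175,152,378,168),f(253,148,190,167)],.021)
print(tip,base)
for P in(tip,base): v=P[0]-P[1]; print(P.mean(0),np.linalg.norm(v),np.degrees(np.arctan2(v[1],v[0])))
g=lambda x,y:(x,y)
E
python3 - <<'E'
from h import *
d=imaging.read_camera("wrist"); s=robot.sense()
im=d["image"]; hsv=cv2.cvtColor(im,cv2.COLOR_RGB2HSV)
dark=cv2.inRange(im,(0,0,0),(70,70,70))
dark[:, :]=dark; m=np.zeros_like(dark); m[140:240,260:375]=dark[140:240,260:375]
c=max(cv2.findContours(m,0,1)[0],key=cv2.contourArea); P=wplane(d,s,c[:,0],.02); 
e=cv2.fitEllipse((P[:,:2]*1e4).astype(np.float32)); print("disc world",np.array(e[0])/1e4,np.array(e[1])/1e4)
E
```

```text
[[ 0.61483662  0.0799642   0.037     ]
 [ 0.54225076 -0.073555    0.037     ]] [[ 0.61270755  0.07939558  0.021     ]
 [ 0.54005329 -0.06989552  0.021     ]]
[0.57854369 0.0032046  0.037     ] 0.16981417361214995 64.69461095993643
[0.57638042 0.00475003 0.021     ] 0.16603154391543565 64.049588839247
disc world [0.57778013 0.00347749] [0.07750413 0.07759764]
```

Stage centre comes out at (0.578, 0.0034), from the disc and from the pin tips, which are 0.1698 m apart at 64.7°. Now to the slide tray.

```bash
python3 - <<'E'
from h import *
go(.513,.3093,.17,13.2)
E
```

```text
t 19.65 at [0.5781 0.0008 0.1712] yaw 64.46 tilt 0.03 -> shift mm [191.7 250.3   1.2] turn 51.26 F [ 0.1 -0.4  0.1] w 70.1 j6 18.3
```

Call:
servo_tool([
  [0.07, 0.024, 0.0315, 0, 6.5],
  [0.07, 0.048, 0.063, 0, 13],
  [0.07, 0.072, 0.0945, 0, 20],
  [0.07, 0.096, 0.126, 0, 27],
  [0.07, 0.12, 0.158, 0, 34],
  [0.07, 0.145, 0.19, 0, 41],
  [0.07, 0.17, 0.222, 0, 47],
  [0.07, 0.192, 0.25, 0, 51.3],
])

```text
time_s: 20.45
ee_pos: [0.5123, 0.3111, 0.1716]
orientation: [0.623, 0.783, 0.0, 0.0]
ft_force: [0.6, -0.7, -0.9]
grip_width: 0.82
```

Call:
servo_tool([
  [0.07, 0, 0, 0, 0],
  [0.07, 0, 0, 0, 0],
  [0.07, 0, 0, 0, 0],
])

```text
time_s: 20.75
ee_pos: [0.5129, 0.3089, 0.1713]
orientation: [0.621, 0.784, -0.0, 0.0]
ft_force: [0.0, 0.9, 0.8]
grip_width: 0.817
```

```bash
python3 - <<'E'
from h import *
s=robot.sense(); d=imaging.read_camera("wrist"); im=d["image"]; cv2.imwrite("pics/w12.png",im[:,:,::-1])
dark=cv2.inRange(im,(0,0,0),(60,60,60))
for c in cv2.findContours(dark,cv2.RETR_LIST,1)[0]:
    a=cv2.contourArea(c)
    if 40<a<400: m=cv2.moments(c); u=(m["m10"]/a,m["m01"]/a); print(a,np.round(u,1),wplane(d,s,[u],.005)[0].round(4))
go(.513,.3093,.032,13.2)
E
```

```text
149.0 [452.2 382.7] [0.8053 0.0466 0.005 ]
349.5 [587.1 307.1] [1.0269 0.2153 0.005 ]
47.0 [227.1 187.1] [0.4301 0.2896 0.005 ]
t 20.8 at [0.513  0.3088 0.1713] yaw 13.17 tilt 0.02 -> shift mm [  0.6   0.2 139.3] turn -0.03 F [ 0.9 -0.7  0.7] w 70.0 j6 100.8
```

View pics/w12.png

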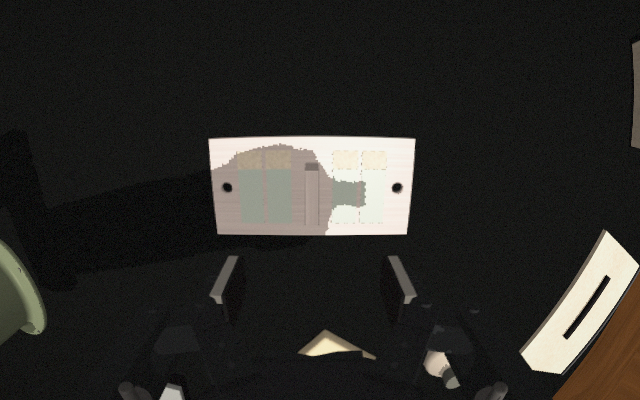

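Call:
servo_tool([
  [0.06, 0.0005, 0, 0.03, 0],
  [0.05, 0.0005, 0, 0.065, 0],
  [0.05, 0.0005, 0, 0.1, 0],
  [0.05, 0.0005, 0, 0.125, 0],
  [0.05, 0.0005, 0, 0.137, 0],
  [0.05, 0.0005, 0, 0.14, 0],
  [0.05, 0.0005, 0, 0.14, 0],
  [0.05, 0.0005, 0, 0.14, 0],
])

```text
time_s: 21.6
ee_pos: [0.5136, 0.3111, 0.0328]
orientation: [0.621, 0.784, 0.001, 0.001]
ft_force: [0.5, 0.1, 0.2]
grip_width: 0.586
```

Call:
servo_tool([
  [0.0, 0, 0, 0, 0],
  [0.0, 0, 0, 0, 0],
  [0.0, 0, 0, 0, 0],
  [0.0, 0, 0, 0, 0],
  [0.0, 0, 0, 0, 0],
  [0.0, 0, 0, 0, 0],
  [0.0, 0, 0, 0, 0],
])

```text
time_s: 22.3
ee_pos: [0.5129, 0.3112, 0.0322]
orientation: [0.621, 0.784, 0.001, 0.0]
ft_force: [-1.3, -0.2, 5.4]
grip_width: 0.128
```

Call:
servo_tool([
  [0.0, 0, 0, -0.005, 0],
  [0.0, 0, 0, -0.02, 0],
  [0.0, 0, 0, -0.04, 0],
  [0.0, 0, 0, -0.06, 0],
  [0.0, 0, 0, -0.08, 0],
  [0.0, 0, 0, -0.09, 0],
  [0.0, 0, 0, -0.09, 0],
  [0.0, 0, 0, -0.09, 0],
])

```text
time_s: 23.1
ee_pos: [0.5119, 0.3106, 0.1205]
orientation: [0.621, 0.784, -0.0, -0.0]
ft_force: [0.2, 0.0, -2.7]
grip_width: 0.13
```

```bash
python3 - <<'E'
from h import *
go(.578,.0034,.13,64.6)
s=robot.sense(); d=imaging.read_camera("wrist"); im=d["image"]; cv2.imwrite("pics/w13.png",im[:,:,::-1])
d=imaging.read_camera("scene"); cv2.imwrite("pics/s13.png",d["image"][:,:,::-1])
E
```

```text
t 23.1 at [0.5119 0.3106 0.1205] yaw 13.27 tilt 0.06 -> shift mm [-314.2   -6.2   -9.4] turn -51.33 F [ 0.2  0.  -2.7] w 11.1 j6 100.9
```

View pics/w13.png

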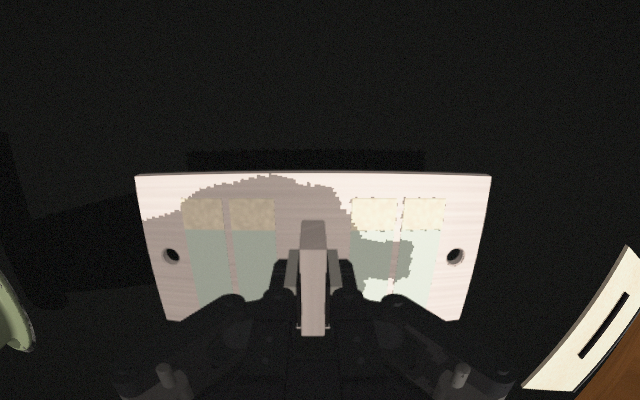

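View pics/s13.png

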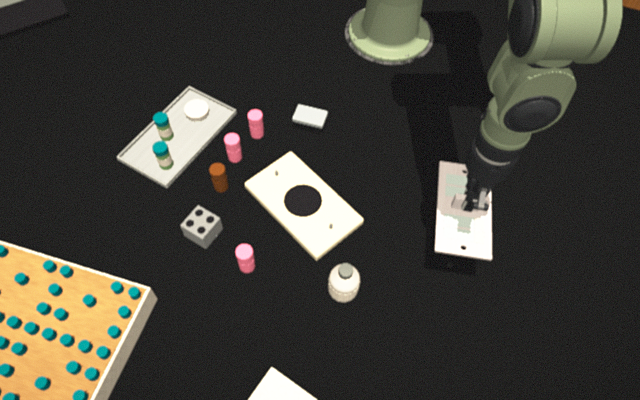

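```bash
python3 - <<'E'
from h import *
im=cv2.imread("pics/w13.png")
cv2.imwrite("pics/w13c.png",np.hstack([cv2.resize(im[235:275,x:x+40],(400,400),interpolation=cv2.INTER_CUBIC) for x in (152,435)]))
E
```

```text
(no output)
```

View pics/w13c.png

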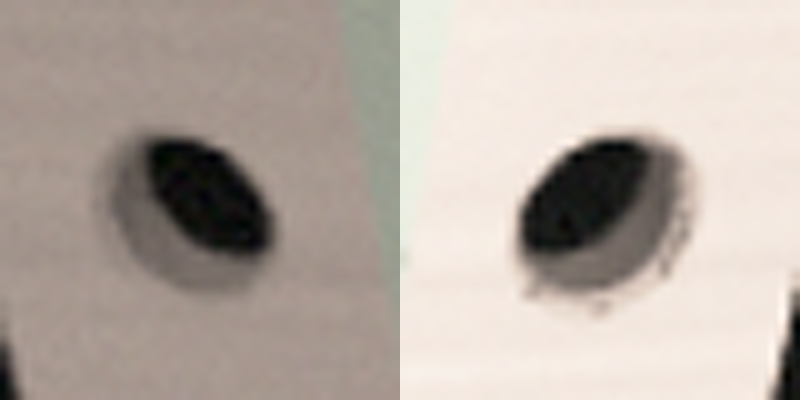

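```bash
python3 - <<'E'
from h import *
s=robot.sense(); d=imaging.read_camera("wrist")
z=s["ee_pos"][2]-.0262
P=wplane(d,s,[(170.55,255.95),(455.2,256.05)],z)
R=rot(s["orientation"]).as_matrix()
print(((P-s["ee_pos"])@R).round(4)); print(np.linalg.norm(P[0]-P[1]),P.mean(0))
E
```

```text
[[-0.0015 -0.0838  0.0264]
 [-0.0012  0.0844  0.026 ]]
0.16818880051102886 [0.51201762 0.30914012 0.09373889]
```

Call:
servo_tool([
  [0.0, 0, 0, -0.015, 0],
  [0.0, -0.02, 0, -0.03, 0],
  [0.0, -0.05, -0.001, -0.035, -6],
  [0.0, -0.085, -0.002, -0.035, -13],
  [0.0, -0.12, -0.002, -0.035, -20],
  [0.0, -0.155, -0.003, -0.035, -27],
  [0.0, -0.19, -0.004, -0.035, -34],
  [0.0, -0.225, -0.004, -0.035, -40],
])

```text
time_s: 24.05
ee_pos: [0.5597, 0.0895, 0.1554]
orientation: [0.313, 0.95, -0.0, -0.001]
ft_force: [0.2, 0.6, -2.2]
grip_width: 0.13
```

Call:
servo_tool([
  [0.0, 0, 0, 0, 0],
  [0.0, 0, 0, 0, 0],
])

```text
time_s: 24.25
ee_pos: [0.5598, 0.0902, 0.1555]
orientation: [0.316, 0.949, -0.0, -0.001]
ft_force: [0.1, 0.0, -2.5]
grip_width: 0.125
```

```bash
python3 - <<'E'
from h import *
go(.5767,.0037,.15,64.6)
E
```

```text
t 24.25 at [0.5598 0.0902 0.1555] yaw 53.12 tilt 0.09 -> shift mm [-65.5 -59.    5.4] turn -11.48 F [ 0.1  0.  -2.5] w 10.6 j6 38.6
```

Descending partway too, to TCP z ≈ 0.105 (tray underside ≈ 0.073, pins end at 0.038).

Call:
servo_tool([
  [0.0, -0.015, -0.013, 0, -3],
  [0.0, -0.03, -0.027, 0, -6],
  [0.0, -0.045, -0.04, 0.005, -9],
  [0.0, -0.06, -0.054, 0.005, -11.5],
  [0.0, -0.0655, -0.059, 0.015, -11.5],
  [0.0, -0.0655, -0.059, 0.035, -11.5],
  [0.0, -0.0655, -0.059, 0.05, -11.5],
  [0.0, -0.0655, -0.059, 0.05, -11.5],
])

```text
time_s: 25.05
ee_pos: [0.5748, 0.006, 0.1033]
orientation: [0.218, 0.976, 0.0, -0.003]
ft_force: [-0.9, 0.9, -3.0]
grip_width: 0.129
```

Call:
servo_tool([
  [0.0, 0, 0, 0, 0],
  [0.0, 0, 0, 0, 0],
  [0.0, 0, 0, 0, 0],
])

```text
time_s: 25.35
ee_pos: [0.578, 0.0048, 0.1072]
orientation: [0.218, 0.976, 0.0, 0.001]
ft_force: [0.2, -0.2, -2.6]
grip_width: 0.129
```

```bash
python3 - <<'E'
from h import *
go(.5767,.0037,.0755,64.6)
s=robot.sense(); d=imaging.read_camera("wrist"); im=d["image"]; cv2.imwrite("pics/w14.png",im[:,:,::-1])
cv2.imwrite("pics/w14c.png",np.hstack([cv2.resize(im[235:275,x:x+40,::-1],(400,400),interpolation=cv2.INTER_CUBIC) for x in (152,435)]))
z=s["ee_pos"][2]-.0262
P=wplane(d,s,[(170.55,255.95),(455.2,256.05)],z); print(P.mean(0))
print(wproj(d,s,[(0.6148,.0800,.038),(.5422,-.0736,.038)]))
E
```

```text
t 25.35 at [0.578  0.0048 0.1072] yaw 64.79 tilt 0.09 -> shift mm [ 0.8 -1.5 31.7] turn 0.19 F [ 0.2 -0.2 -2.6] w 11.0 j6 18.4
[0.57928429 0.00424666 0.08096723]
[[430.74550035 227.27966459]
 [191.64461777 226.65878645]]
```

View pics/w14c.png

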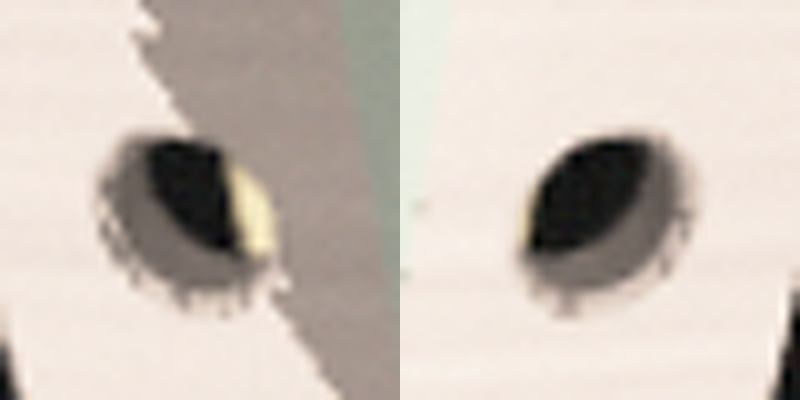

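View pics/w14.png

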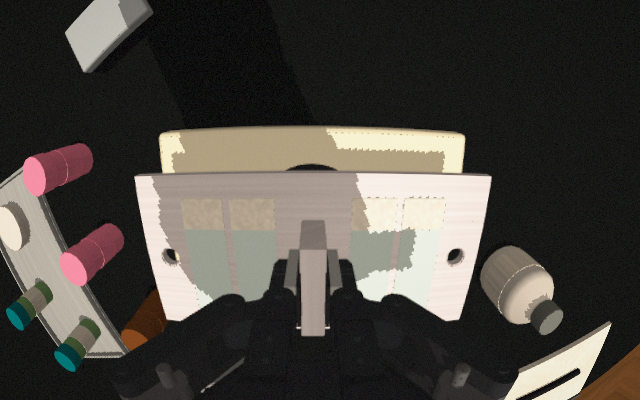

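The tray hangs level over the stage, and the view through the holes shows it about 1 mm too far along tool +y, which agrees with the computed shift. I'll correct that, go down to just above the pins and look again.

Call:
servo_tool([
  [0.0, 0.0008, -0.0012, 0.008, 0.2],
  [0.0, 0.0008, -0.0012, 0.016, 0.2],
  [0.0, 0.0008, -0.0012, 0.024, 0.2],
  [0.0, 0.0008, -0.0012, 0.03, 0.2],
  [0.0, 0.0008, -0.0012, 0.03, 0.2],
  [0.0, 0.0008, -0.0012, 0.03, 0.2],
  [0.0, 0.0008, -0.0012, 0.03, 0.2],
])

```text
time_s: 26.1
ee_pos: [0.5764, 0.0036, 0.0765]
orientation: [0.22, 0.975, 0.0, 0.0]
ft_force: [1.1, -0.2, -2.5]
grip_width: 0.125
```

```bash
python3 - <<'E'
from h import *
go(.5767,.0037,.073,64.6)
s=robot.sense(); d=imaging.read_camera("wrist"); im=d["image"]; cv2.imwrite("pics/w15.png",im[:,:,::-1])
cv2.imwrite("pics/w15c.png",np.hstack([cv2.resize(im[235:275,x:x+40,::-1],(400,400),interpolation=cv2.INTER_CUBIC) for x in (152,435)]))
z=s["ee_pos"][2]-.0262
P=wplane(d,s,[(170.55,255.95),(455.2,256.05)],z); print(P.mean(0))
d=imaging.read_camera("scene"); cv2.imwrite("pics/s15.png",cv2.resize(d["image"][130:280,220:400,::-1],None,fx=4,fy=4,interpolation=cv2.INTER_CUBIC))
E
```

```text
t 26.1 at [0.5764 0.0036 0.0765] yaw 64.57 tilt 0.03 -> shift mm [-0.2  0.2  3.5] turn -0.03 F [ 1.1 -0.2 -2.5] w 10.7 j6 18.5
[0.57766146 0.00310933 0.05032667]
```

View pics/w15c.png

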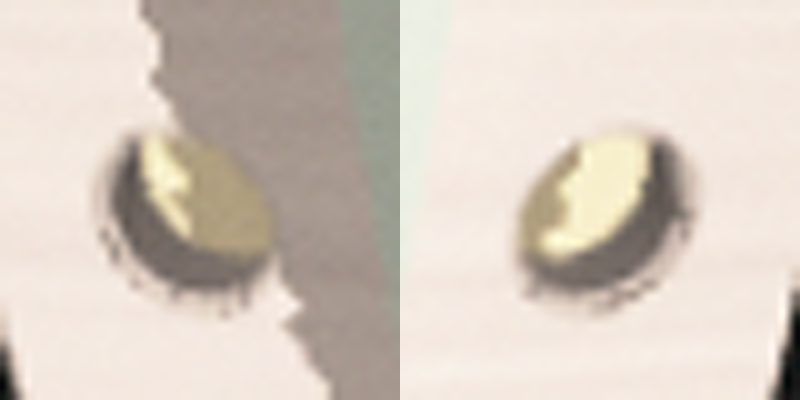

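View pics/s15.png

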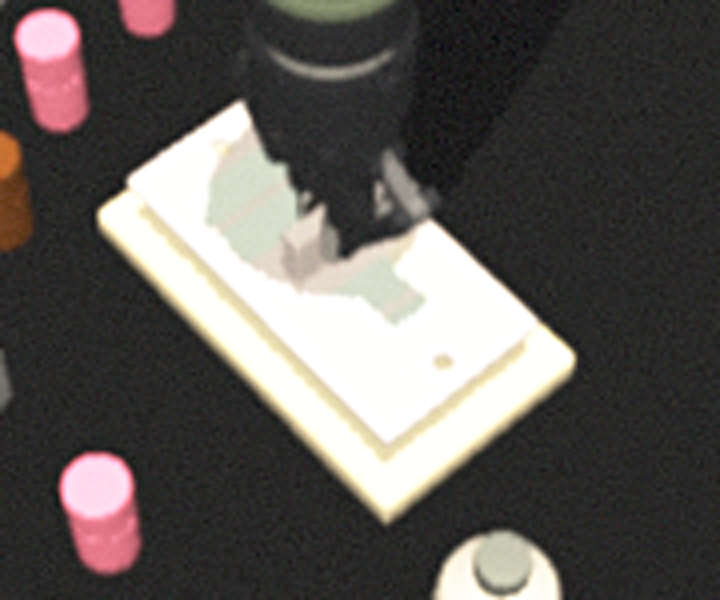

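Call:
servo_tool([
  [0.0, 0, 0.0002, 0.004, 0],
  [0.0, 0, 0.0002, 0.007, 0],
  [0.0, 0, 0.0002, 0.01, 0],
  [0.0, 0, 0.0002, 0.0115, 0],
  [0.0, 0, 0.0002, 0.0115, 0],
  [0.0, 0, 0.0002, 0.0115, 0],
])

```text
time_s: 26.8
ee_pos: [0.5762, 0.0039, 0.0648]
orientation: [0.22, 0.975, -0.0, -0.0]
ft_force: [0.5, -0.7, -2.9]
grip_width: 0.127
```

```bash
python3 - <<'E'
from h import *
go(.5767,.0037,.0522,64.6)
s=robot.sense(); print(s["torque"].round(2)); d=imaging.read_camera("wrist"); im=d["image"]
cv2.imwrite("pics/w16c.png",np.hstack([cv2.resize(im[235:275,x:x+40,::-1],(400,400),interpolation=cv2.INTER_CUBIC) for x in (152,435)]))
E
```

```text
t 26.8 at [0.5762 0.0039 0.0648] yaw 64.57 tilt 0.0 -> shift mm [-0.5  0.1 12.6] turn -0.03 F [ 0.5 -0.7 -2.9] w 10.9 j6 18.5
[-0.01  0.03  0.04]
```

View pics/w16c.png

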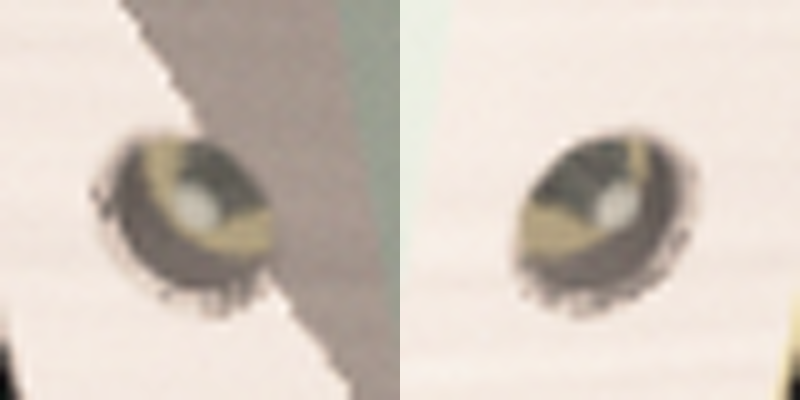

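Both pin tips show inside their holes and almost in their plane. They are about 0.6 mm off in tool x and 0.4 mm in y, so I'll correct that and go down.

Call:
servo_tool([
  [0.0, 0.0005, 0.0004, 0.001, 0],
  [0.0, 0.0005, 0.0004, 0.003, 0],
  [0.0, 0.0005, 0.0004, 0.005, 0],
  [0.0, 0.0005, 0.0004, 0.007, 0],
  [0.0, 0.0005, 0.0004, 0.008, 0],
  [0.0, 0.0005, 0.0004, 0.008, 0],
])

```text
time_s: 27.45
ee_pos: [0.5757, 0.0045, 0.0565]
orientation: [0.22, 0.975, -0.0, -0.0]
ft_force: [-0.5, -0.2, -3.0]
grip_width: 0.129
```

```bash
python3 - <<'E'
from h import *
go(.5767,.0037,.0522,64.6)
s=robot.sense(); print(s["torque"].round(2)); d=imaging.read_camera("wrist"); im=d["image"]
cv2.imwrite("pics/w17c.png",np.hstack([cv2.resize(im[235:275,x:x+40,::-1],(400,400),interpolation=cv2.INTER_CUBIC) for x in (152,435)]))
E
```

```text
t 27.45 at [0.5757 0.0045 0.0565] yaw 64.57 tilt 0.03 -> shift mm [-1.2 -0.3  4.3] turn -0.03 F [-0.5 -0.2 -3. ] w 11.0 j6 18.5
[-0.   -0.01 -0.07]
```

View pics/w17c.png

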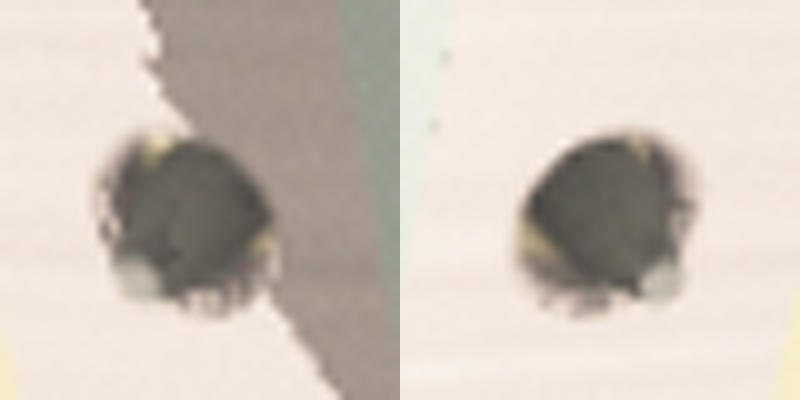

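Call:
servo_tool([
  [0.0, 0, 0, 0.0015, 0],
  [0.0, 0, 0, 0.003, 0],
  [0.0, 0, 0, 0.004, 0],
  [0.0, 0, 0, 0.0045, 0],
  [0.0, 0, 0, 0.0045, 0],
  [0.0, 0, 0, 0.0045, 0],
])

```text
time_s: 28.1
ee_pos: [0.5759, 0.0044, 0.0523]
orientation: [0.22, 0.975, 0.0, 0.0]
ft_force: [0.7, 0.6, -2.7]
grip_width: 0.124
```

```bash
python3 - <<'E'
from h import *
go(.5767,.0037,.0522,64.6)
E
```

```text
t 28.1 at [0.5759 0.0044 0.0523] yaw 64.57 tilt 0.01 -> shift mm [-1.  -0.3  0.1] turn -0.03 F [ 0.7  0.6 -2.7] w 10.6 j6 18.5
```

Still about 2.7 N hanging, so it isn't quite seated. One more millimetre, then release.

Call:
servo_tool([
  [0.0, 0, 0, 0.0005, 0],
  [0.0, 0, 0, 0.001, 0],
  [0.0, 0, 0, 0.001, 0],
  [0.0, 0, 0, 0.001, 0],
])

```text
time_s: 28.5
ee_pos: [0.5759, 0.0044, 0.0522]
orientation: [0.22, 0.975, -0.0, 0.0]
ft_force: [-3.1, 0.0, 5.6]
grip_width: 0.127
```

Call:
servo_tool([
  [0.03, 0, 0, 0, 0],
  [0.03, 0, 0, 0, 0],
  [0.03, 0, 0, 0, 0],
  [0.03, 0, 0, 0, 0],
  [0.03, 0, 0, 0, 0],
])

```text
time_s: 29.0
ee_pos: [0.5759, 0.0044, 0.0512]
orientation: [0.22, 0.975, -0.0, 0.0]
ft_force: [-1.1, 0.2, -0.5]
grip_width: 0.351
```

Call:
servo_tool([
  [0.05, 0, 0, -0.01, 0],
  [0.05, 0, 0, -0.03, 0],
  [0.05, 0, 0, -0.06, 0],
  [0.05, 0, 0, -0.09, 0],
  [0.05, 0, 0, -0.12, 0],
  [0.05, 0, 0, -0.13, 0],
  [0.05, 0, 0, -0.13, 0],
  [0.05, 0, 0, -0.13, 0],
])

```text
time_s: 29.8
ee_pos: [0.5754, 0.0045, 0.1805]
orientation: [0.22, 0.975, -0.0, -0.0]
ft_force: [-0.2, -0.5, -0.6]
grip_width: 0.585
```

```bash
python3 - <<'E'
from h import *
go(.5767,.0037,.0522,64.6)
s=robot.sense();d=imaging.read_camera("wrist");im=d["image"]; cv2.imwrite("pics/w18.png",im[:,:,::-1])
d2=imaging.read_camera("scene"); cv2.imwrite("pics/s18.png",cv2.resize(d2["image"][70:290,90:400,::-1],None,fx=2.5,fy=2.5,interpolation=cv2.INTER_CUBIC))
E
```

```text
t 29.8 at [0.5754 0.0045 0.1805] yaw 64.57 tilt 0.06 -> shift mm [-1.700e+00 -1.000e-01  1.283e+02] turn -0.03 F [-0.2 -0.5 -0.6] w 50.0 j6 18.5
```

View pics/w18.png

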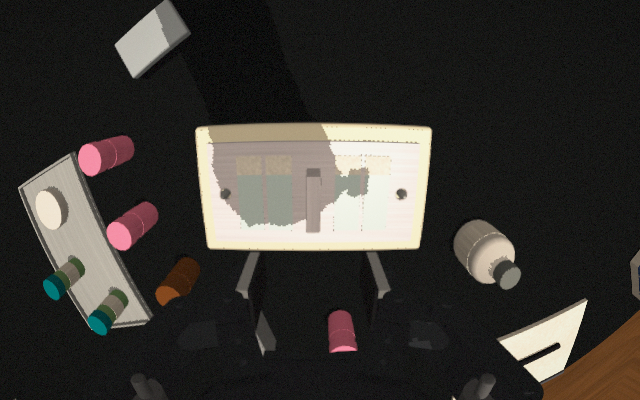

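View pics/s18.png

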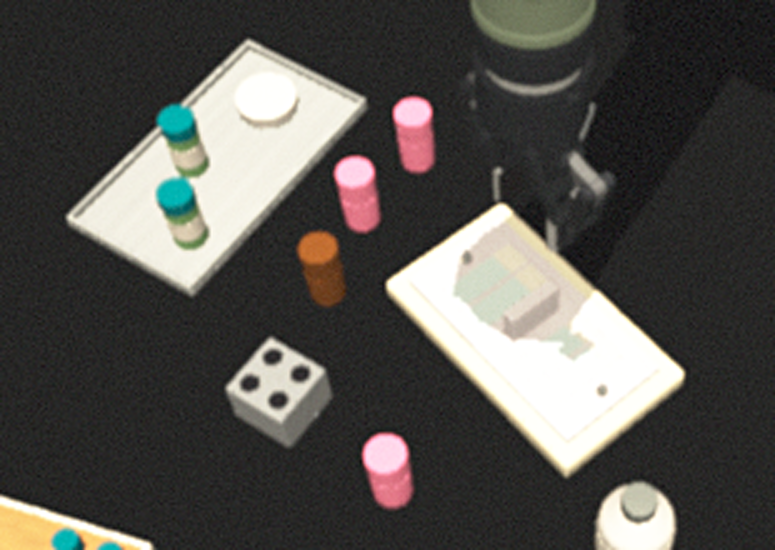

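```bash
python3 - <<'E'
from h import *
s=robot.sense();d=imaging.read_camera("wrist");im=d["image"]
cv2.imwrite("pics/w19.png",cv2.resize(im[115:260,190:440,::-1],None,fx=3.2,fy=3.2,interpolation=cv2.INTER_CUBIC))
E
```

```text
(no output)
```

View pics/w19.png

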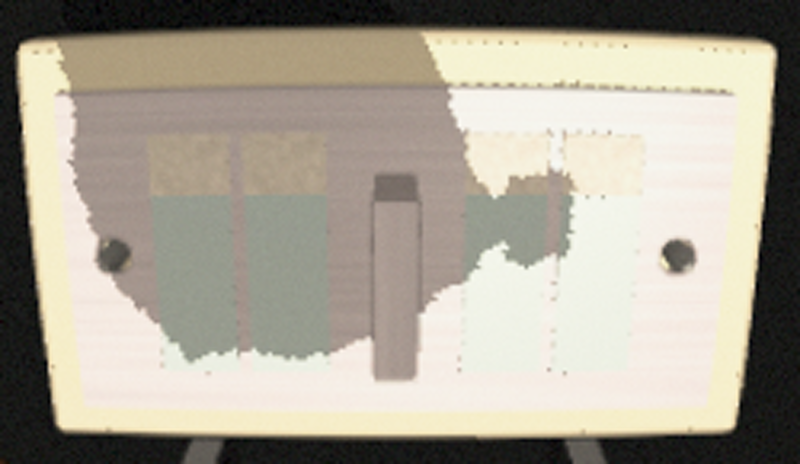

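Both pins come up through their holes, (113,255) and (678,255) in the crop, and the tray lies flat with even side margins. The arm is clear, so I'm handing in.

```bash
python3 -c "
from plant import hand_in
print(hand_in())"
```

```text
the job is handed in; nothing more can be done
None
```

The vial and the dish are put away in the steel instrument tray, and the slide tray is fitted over both pins of the stage. I handed the job in at about 30 s of the 72 s; the hand-in reports no verdict.

**Last checks:**
- **Slide tray:** Contact came at TCP z = 0.0522, the height expected with the tray resting on the stage top. The last wrist picture shows a pin through each hole and the tray flat, with even margins at the two ends. The margin on one long side looks wider than on the other; I put that down to perspective and did not measure it. I also did not measure the tray's final centre and angle as numbers.
- **Vial and dish:** In the pictures taken after each release they stand upright on the tray floor, clear of the walls and the stored vial. Their final height and tilt were not measured. The dish showed no contact force as it was set down, so it may have dropped up to about 1 mm on release.
- **Bystanders:** The stored vial, bottle, metal block and slide box look unmoved in the pictures. I did not measure their positions against the start.
- **Forces:** The force readings I took stayed under about 10 N. The gripper was 0.18 m up and touching nothing at hand-in.

**What disagreed or went wrong:**
- I first swapped the instrument tray's long and short sides. The wrist view showed the mistake before anything was lowered.
- The camera estimates of the stage centre differed by up to about 4 mm. I set the last 0.6 mm from the pin tips seen through the holes, against the computed position by about 1 mm, and the tray went down with no side load.

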